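# Un-jam the nested hardware tubs and sort them by size

## Task

The hardware tubs are jammed in two nests in the separating stand: pull the small yellow and medium blue ones out while the sliding fork, pushed fully over to that side, holds the large red one down, and stand every yellow tub upright on the floor of the yellow tray and every blue tub upright on the floor of the blue tray, side by side and not inside one another, including those standing loose on the bench. The red tubs stay in their cradles the whole time and must never be lifted out; finish with the fork parked midway at the white marks, and leave the paint can, jar and screwdriver alone.

Things in the scene. Friction and masses are not known exactly. Their poses are not given: they have to be found in the camera images.
- stand: Grey separating stand screwed to the bench, base 130 mm (x) by 390 mm (y) and 12 mm thick. Origin: centre of the underside on the bench; y runs along the stand through both cradles, x across it, z up. Track with the sliding fork midway between the cradles.
- cradle_left (a point): Centre of the floor of the left cradle, at x 0, y +135 mm, 16 mm above the bench in the stand's frame: a shallow square pocket with 12 mm walls in which a large tub stands (underside on this point), its rim 86 mm above the bench.
- cradle_right (a point): The same for the right cradle, at y -135 mm in the stand's frame.
- fork (a joint): Yellow sliding fork, m along the stand's +y: 0 = right end stop (prongs 1.5 mm over the rim of the right large tub, holding it down), 0.15 = left end stop (holds the left one), 0.075 = parked midway at the white marks, holding neither (free from 0.05 to 0.1). Friction 1.5 N, stays put. Prongs lie along y, 30 to 46 mm either side of the stand's centre line, 87.5 to 94.5 mm above the bench.
- fork_grip (a point): Centre of the top of the fork's black upright grip: 28 mm in the stand's x, 20 mm in its y, 34 mm tall, its top 128.5 mm above the bench and its foot on the yellow crossbar at 94.5 mm.
- big_left: Large red square tapered open tub, vertical rim band 14 mm tall. Origin: centre of underside; z up, x, y square to its sides. Weighted foot. 70 mm tall, 76 mm over the rim, 130 g. Inner floor 38 mm above its foot, sprung tabs inside. Stands in the left cradle.
- big_right: Large red square tapered open tub, vertical rim band 14 mm tall. Origin: centre of underside; z up, x, y square to its sides. Weighted foot. 70 mm tall, 76 mm over the rim, 130 g. Inner floor 38 mm above its foot, sprung tabs inside. Stands in the right cradle.
- mid_left: Medium blue square tapered open tub, vertical rim band 14 mm tall. Origin: centre of underside; z up, x, y square to its sides. Weighted foot. 60 mm tall; widths: 64 mm over the rim, 54 under it, 48 at the foot; 90 g. Starts nested in big_left, jammed, foot 38 mm above that tub's foot, rim 28 mm above its rim; pull straight up with 5 to 10 N for 8 mm, then it is free.
- mid_right: Medium blue square tapered open tub, vertical rim band 14 mm tall. Origin: centre of underside; z up, x, y square to its sides. Weighted foot. 60 mm tall; widths: 64 mm over the rim, 54 under it, 48 at the foot; 90 g. Starts nested in big_right, jammed, foot 38 mm above that tub's foot, rim 28 mm above its rim; pull straight up with 5 to 10 N for 8 mm, then it is free.
- small_left: Small yellow square tapered open tub, vertical rim band 14 mm tall. Origin: centre of underside; z up, x, y square to its sides. Weighted foot. 50 mm tall; widths: 52 mm over the rim, 44 under it, 39 at the foot; 60 g. Starts nested in mid_left, jammed, foot 38 mm above that tub's foot, rim 28 mm above its rim; pull straight up with 3 to 7 N (comes before the blue one) for 8 mm, then it is free. May be absent.
- small_right: Small yellow square tapered open tub, vertical rim band 14 mm tall. Origin: centre of underside; z up, x, y square to its sides. Weighted foot. 50 mm tall; widths: 52 mm over the rim, 44 under it, 39 at the foot; 60 g. Starts nested in mid_right, jammed, foot 38 mm above that tub's foot, rim 28 mm above its rim; pull straight up with 3 to 7 N (comes before the blue one) for 8 mm, then it is free. May be absent.
- mid_loose: Medium blue square tapered open tub, vertical rim band 14 mm tall. Origin: centre of underside; z up, x, y square to its sides. Weighted foot. 60 mm tall; widths: 64 mm over the rim, 54 under it, 48 at the foot; 90 g. Starts upright on the bench in front of the stand.
- small_loose: Small yellow square tapered open tub, vertical rim band 14 mm tall. Origin: centre of underside; z up, x, y square to its sides. Weighted foot. 50 mm tall; widths: 52 mm over the rim, 44 under it, 39 at the foot; 60 g. Starts upright on the bench in front of the stand; may be absent.
- mid_tray: Fixed grey tray with a blue floor, for the medium blue tubs; outside 240 x 105 mm, inside 230 x 95, walls 18 mm high, floor 5 mm above the bench. Origin: centre of the underside; x along its length, y across, z up. Room for three tubs in a row along x, 75 mm apart. Either tray may be on either side.
- small_tray: Fixed grey tray with a yellow floor, for the small yellow tubs; outside 240 x 105 mm, inside 230 x 95, walls 18 mm high, floor 5 mm above the bench. Origin: centre of the underside; x along its length, y across, z up. Room for three tubs in a row along x, 75 mm apart. Either tray may be on either side.
- paint_can: Bystander: paint can, 80 mm across, 100 mm tall, origin at the centre of its underside.
- screw_jar: Bystander: amber jar with a red lid, 60 mm across, 85 mm tall, origin at the centre of its underside.
- screwdriver: Bystander: screwdriver lying on the bench, origin near its middle.
There are look-alikes about, which are no part of the job. What is shaped like the small_right but green is not meant.

How it is judged (in metres and radians):
At the end, for the whole second after the job is handed in: Blue tubs stand upright on the blue tray's floor, yellow ones on the yellow tray's (foot within 100 mm of its centre along, 32 mm across, 6 mm of the floor; tilt under 0.12 rad), at rest; red tubs in their cradles (10 mm, 6 mm high, upright); fork within 10 mm of midway (x of mid_left in the frame of mid_tray between -0.1 and 0.1 m and y of mid_left in the frame of mid_tray between -0.032 and 0.032 m and z of each of mid_left, mid_right, mid_loose in the frame of mid_tray below 0.011 m and angle between each of mid_left, mid_right, mid_loose, small_left, small_right, small_loose, big_left, big_right's own z axis and vertical below 0.12 rad and linear speed of each of mid_left, mid_right, mid_loose, small_left, small_right, small_loose below 0.02 m/s and x of mid_right in the frame of mid_tray between -0.1 and 0.1 m and y of mid_right in the frame of mid_tray between -0.032 and 0.032 m and x of mid_loose in the frame of mid_tray between -0.1 and 0.1 m and y of mid_loose in the frame of mid_tray between -0.032 and 0.032 m and x of small_left in the frame of small_tray between -0.1 and 0.1 m and y of small_left in the frame of small_tray between -0.032 and 0.032 m and z of each of small_left, small_right, small_loose in the frame of small_tray below 0.011 m and x of small_right in the frame of small_tray between -0.1 and 0.1 m and y of small_right in the frame of small_tray between -0.032 and 0.032 m and x of small_loose in the frame of small_tray between -0.1 and 0.1 m and y of small_loose in the frame of small_tray between -0.032 and 0.032 m and horizontal distance between big_left and cradle_left below 0.01 m and z of big_left in the frame of cradle_left below 0.006 m and horizontal distance between big_right and cradle_right below 0.01 m and z of big_right in the frame of cradle_right below 0.006 m and value of joint fork between 0.065 and 0.085 m); the robot touches nothing.
It fails at once if a red tub is lifted more than 14 mm out of its cradle (z of big_left in the frame of cradle_left above 0.014 m or z of big_right in the frame of cradle_right above 0.014 m).
It fails at once if the paint can, jar or screwdriver is moved more than 25 mm (distance of any of paint_can, screw_jar, screwdriver from where it was at the start of the episode above 0.025 m).
Of small_left, small_right, small_loose only 1 to 3 are there at a start; the rules pass over those that are not, and their reading is None.
At some moment in a run one of mid_loose, small_loose may be knocked a few centimetres aside while the robot is not near it.
It also fails if it takes over 210 s, if anything falls off the work surface, if the arm or the gripper's body presses on something with over 40 N, if the wrist force passes 120 N, or if a joint passes its speed limit or range.

## Robot

A 6-joint arm with a two-finger parallel gripper is mounted at the origin on the work surface. World frame = base frame: x ahead of the robot, y to its left, z up, the work surface at z = 0. Lengths are in m, angles in degrees, forces in N, time in s.
With the tool pointing down it reaches from about 0.35 to 0.875 m from the base axis. Payload 4.2 kg.
Tool frame: the origin (TCP) lies between the finger pads; the fingertips stand 8 mm ahead of it and the grasp point (between the pads) lies 11 mm behind it; x points along the fingers, y is the direction in which the jaws open and shut, and the axes are right-handed (so a half turn about x gives the same grasp; the last joint's range is limited). The gripper opens to 87 mm and grips with 3 to 60 N. Pads are 19 mm wide; open, the fingers measure 117 mm over their backs; the gripper's body (75 mm by 190 mm) begins 51 mm behind the grasp point.
Start: joints at [-49.526, 22.042, 0.453, 0, -68.411, -14.817], TCP at [0.271, -0.563, 0.231] pointing down, gripper open.
Joint ranges: [-179.83, 179.83], [-69.29, 118.12], [-61.27, 80.66], [-181.25, 117.63], [-171.15, -9.14], [-177.46, 177.46]. Speed limits (degrees/s): [159.86, 159.86, 180, 180, 180, 180].

## Interface

Orientations are given as a 3x3 rotation matrix whose columns are the frame's x, y, z axes.
In Python, from station import r gives the robot as it stands. The module is installed in compiled form; this text tells all that it offers.
- The arm moves only by the tool move_arm, never from a script. Its argument "increments" is one flat list of numbers, 7 for each row, row after row: the turn, a rotation vector about the tool's x, y, z in degrees, then the shift along the tool's x, y, z in m, then the finger opening in m, from 0 to 0.087. A call has 1 to 12 rows; each row is the pose to reach, as a shift and turn from the pose commanded when the call began, along the tool's axes at that moment; what a row does not reach only later rows make up. A row lasts 1/12 s, in which the tool goes at most 41.7 mm and 7.16 degrees, less where a joint would pass 70% of its speed; a pose out of reach is approached as far as the arm can. A call with a gripper value outside its range is refused whole. The fingers move at their own pace and stop on an object; the grip force is fixed at half the most. Time passes only in rows, so rows that repeat a pose let the fingers close. It gives the time, the measured TCP pose, the force and the opening at its end, in the units of the state.
- r.sense(): the state, without advancing time (a new reading comes with each control period).
- r.capture(name): name is "scene" or "top" or "wrist"; returns the picture (480x640x3 uint8, red, green, blue); there is no depth.
- r.calibration(name): a dict with "fx", "fy", "cx", "cy" (pixels), "rvec" (rotation vector, rad) and "tvec" (3), from world to camera coordinates, as OpenCV has them; the wrist camera has in their place "tool_from_camera" (4x4, takes a point from camera to tool coordinates, whose origin is the TCP and whose axes are the tool frame's). Camera axes: x right, y down, z forward; pixel columns grow to the right and rows downward; lengths in m; the calibration is good to about 2 mm. The wrist camera is an equidistant fisheye: a pixel r from the principal point sees the ray r / f radians off the axis. A picture is of the moment at which its call begins: read the wrist's pose just before it. calibration takes no time and is no camera call.
- r.finish_job(): hands the job in, once; it reports no verdict.
The state is a dict: "time_s": time; "joints": joint angles; "joint_velocities": joint speeds; "effort": joint torques, N m; "tcp_pos": TCP position; "ee_rot": TCP orientation; "wrist_force": force on the tool from outside, world axes, zero at the start; "moment": the same for the moment, N m; "gripper_width": opening from 0.0 (shut) to 1.0 (fully open).
Only numpy, scipy, OpenCV 4.12 (cv2) and the standard library are available. Lean on these libraries where they do the work, as an engineer would, in place of code of your own. Each camera call takes 0.05 s, during which the arm holds its last target.

## Working session

There is one attempt and no reset: what is moved stays moved. The work goes in short steps, Python scripts to look and compute and a tool call to move; the robot and the scene stay as the last step left them, time stands still between calls to the robot, and variables do not carry over. Pictures are saved under pics/ and viewed, and the job is handed in when it is done.

Besides the shell and the picture viewer there is one more tool, called after "Request:" in YAML: its name, and indented under it one key for each argument. move_arm: Moves the arm, as the interface text tells. Its arguments: {"type":"object","properties":{"increments":{"type":"array","items":{"type":"number"}}},"required":["increments"]}

```bash
mkdir -p pics; ls
python3 - <<'E'
from station import r
import cv2
s=r.sense()
for k,v in s.items(): print(k,v)
for n in("scene","top","wrist"):
    im=r.capture(n); cv2.imwrite(f"pics/{n}0.png",im[:,:,::-1]); print(n,r.calibration(n))
E
```

```text
pics
time_s 0.0
joints [-4.95262826e+01  2.20915031e+01  3.79479148e-01 -3.13150015e-02
 -6.84121147e+01 -1.48172345e+01]
joint_velocities [ 0.01179829  0.05638043 -0.03183533  0.01646439 -0.04544608  0.00907793]
effort [ 4.19445987e-04 -3.90667927e+01  1.87408018e+01  4.21987206e+00
  1.09705466e-02 -1.93835481e-04]
tcp_pos [ 0.27038228 -0.56282482  0.22944371]
ee_rot [[-1.01972430e-03 -4.32791673e-01  9.01493388e-01]
 [ 1.97800266e-03  9.01491220e-01  4.32792870e-01]
 [-9.99997524e-01  2.22448572e-03 -6.32094200e-05]]
wrist_force [-0.50412676  0.17877049 -0.03590952]
moment [ 0.05862082  0.02016523 -0.0024566 ]
gripper_width 0.9967068034458884
scene {'fx': 552.5608676819995, 'fy': 552.5608676819995, 'cx': 314.00346265296116, 'cy': 235.97324047324716, 'rvec': array([ 2.19842607,  0.57791739, -0.2621132 ]), 'tvec': array([-0.54551609, -0.12294822,  1.38235363])}
top {'fx': 449.6006726465533, 'fy': 449.6006726465533, 'cx': 326.3887381584545, 'cy': 238.2688946075168, 'rvec': array([ 2.11965156, -2.17959564,  0.11911272]), 'tvec': array([0.02001947, 0.62384227, 0.91055114])}
wrist {'fx': 371.64829954431775, 'fy': 371.64829954431775, 'cx': 323.39865451977823, 'cy': 246.6484181797934, 'tool_from_camera': array([[ 1.40061001e-04, -2.57297362e-01,  9.66332266e-01,
        -1.55308339e-01],
       [ 9.99999783e-01,  6.58436081e-04,  3.03755728e-05,
        -2.09468606e-03],
       [-6.44083584e-04,  9.66332052e-01,  2.57297398e-01,
        -6.93708245e-02],
       [ 0.00000000e+00,  0.00000000e+00,  0.00000000e+00,
         1.00000000e+00]])}
```

View pics/scene0.png

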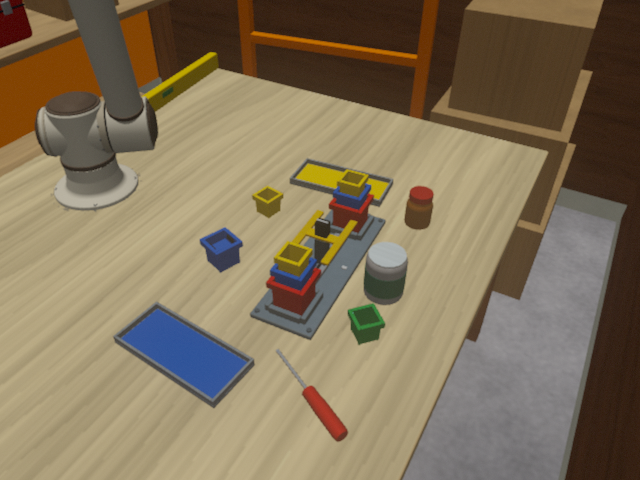

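View pics/top0.png

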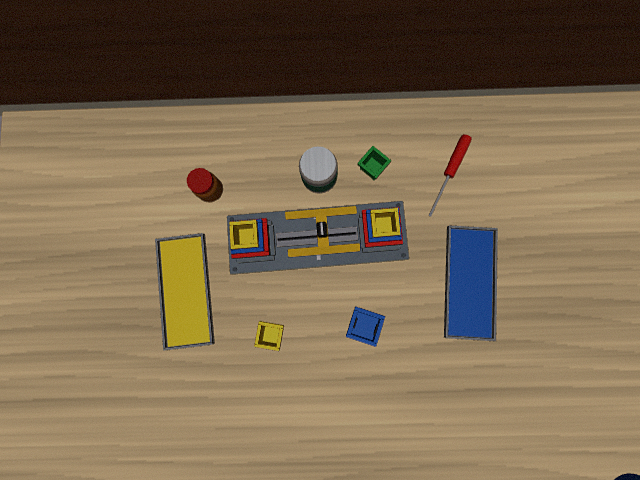

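View pics/wrist0.png

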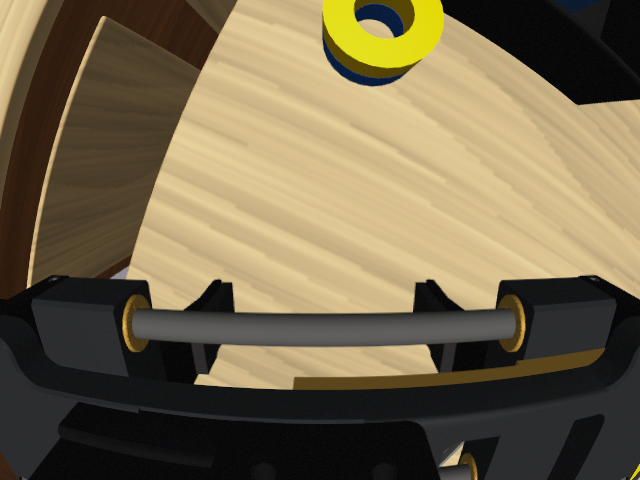

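The top view (x up, y left) shows:
- **Nests:** yellow rims at (243,234) and (386,222).
- **Fork:** grip at (322,230).
- **Loose tubs:** yellow at (269,335), blue at (365,326).
- **Trays:** yellow on the left (185,291), blue on the right (471,283).
- **Not part of the job:** a green look-alike at (374,162).

The three yellow candidates are (243,234), (386,222) and (269,335). All of them are yellow tubs, so all count; the green one doesn't.

```bash
cat > h.py <<'E'
import numpy as np, cv2
from station import r
def cam(n):
    c=r.calibration(n); R=cv2.Rodrigues(np.array(c['rvec']))[0]; t=np.array(c['tvec'])
    return c,R,t,-R.T@t
def ray(n,uv,z):
    c,R,t,C=cam(n); uv=np.atleast_2d(uv).astype(float)
    d=np.c_[(uv[:,0]-c['cx'])/c['fx'],(uv[:,1]-c['cy'])/c['fy'],np.ones(len(uv))]@R
    return (C+d*((z-C[2])/d[:,2])[:,None])[:,:2]
def mask(im,col):
    h=cv2.cvtColor(im,cv2.COLOR_RGB2HSV)
    lo,hi={'y':((22,110,60),(35,255,255)),'b':((105,120,50),(128,255,255)),'r':((0,150,60),(6,255,255)),'g':((55,110,40),(75,255,255))}[col]
    return cv2.inRange(h,lo,hi)
def blobs(m,amin=150):
    n,l,s,c=cv2.connectedComponentsWithStats(m)
    return [(l==i, s[i],c[i]) for i in range(1,n) if s[i][4]>amin]
def rimfit(n,bm,z,w):
    cs,_=cv2.findContours(bm.astype(np.uint8),cv2.RETR_EXTERNAL,cv2.CHAIN_APPROX_NONE)
    p=ray(n,max(cs,key=len)[:,0,:],z); C=cam(n)[3][:2]
    rc=cv2.minAreaRect((p*1000).astype(np.float32)); a=np.radians(rc[2]); a=(a+np.pi/4)%(np.pi/2)-np.pi/4
    A=np.array([[np.cos(a),np.sin(a)],[-np.sin(a),np.cos(a)]]); q=p@A.T; c=A@C
    o=[]
    for k in range(2):
        lo,hi=np.percentile(q[:,k],3),np.percentile(q[:,k],97); m=(lo+hi)/2
        o.append(hi-w/2 if m>c[k] else lo+w/2)
    return A.T@np.array(o),np.degrees(a),np.array(rc[1])
E
python3 - <<'E'
from h import *
im=r.capture('top'); 
print('camC',cam('top')[3])
for col in 'yb':
  for b,s,c in blobs(mask(im,col)):
    print(col,s,c.round(1))
    for z,w in((.142,.052),(.114,.064),(.05,.052),(.06,.064),(.0945,.02),(.005,.09)):
        x=rimfit('top',b,z,w); print('   ',z,x[0].round(4),round(x[1],1),x[2].round(1))
E
```

```text
camC [ 0.50527412 -0.00959827  0.98147301]
y [285 206  72  17 523] [320.8 212.8]
    0.142 [0.6396 0.0496] 3.4 [ 25.5 134.3]
    0.114 [0.6393 0.0461] 3.4 [ 26.4 138.8]
    0.05 [0.657  0.0591] 3.4 [ 28.3 149. ]
    0.06 [0.6495 0.0517] 3.4 [ 28.  147.4]
    0.0945 [0.6636 0.0714] 3.4 [ 27.  141.9]
    0.005 [0.6477 0.0436] 3.4 [ 29.7 156.2]
y [370 208  30  29 648] [384.3 222.4]
    0.142 [ 0.6382 -0.1096] 3.1 [50.7 52.2]
    0.114 [ 0.6372 -0.1081] 3.1 [52.4 53.9]
    0.05 [ 0.6557 -0.1232] 3.1 [56.3 57.9]
    0.06 [ 0.6475 -0.1161] 3.1 [55.7 57.3]
    0.0945 [ 0.6641 -0.1317] 3.1 [53.6 55.1]
    0.005 [ 0.6443 -0.112 ] 3.1 [59.  60.7]
y [229 220  29  29 648] [243.5 234.3]
    0.142 [0.6232 0.1583] 3.2 [50.8 51.6]
    0.114 [0.6223 0.1585] 3.2 [52.5 53.3]
    0.05 [0.6388 0.1797] 3.2 [56.4 57.2]
    0.06 [0.6315 0.1711] 3.2 [55.8 56.6]
    0.0945 [0.6464 0.1862] 3.2 [53.7 54.5]
    0.005 [0.6285 0.1702] 3.2 [59.1 60. ]
y [ 160  236   50  111 4456] [184.2 291.5]
    0.142 [0.5912 0.2889] 5.4 [198.1  78.5]
    0.114 [0.5894 0.2933] 5.4 [204.7  81.1]
    0.05 [0.6032 0.3248] 5.4 [219.8
[... 1266 characters left out ...]
1837] 3.3 [64.3 64.1]
    0.005 [0.6278 0.1673] 3.3 [70.8 70.5]
b [ 448  229   45  109 4543] [470.5 283.2]
    0.142 [ 0.592  -0.2821] -5.0 [ 78.5 196. ]
    0.114 [ 0.5902 -0.2856] -5.0 [ 81.1 202.5]
    0.05 [ 0.6041 -0.315 ] -5.0 [ 87.1 217.5]
    0.06 [ 0.5973 -0.305 ] -5.0 [ 86.1 215.1]
    0.0945 [ 0.6128 -0.3164] -5.0 [ 82.9 207.1]
    0.005 [ 0.5928 -0.3106] -5.0 [ 91.3 228. ]
b [346 307  39  39 934] [364.9 325.7]
    0.142 [ 0.4442 -0.0671] -19.5 [57.7 57.4]
    0.114 [ 0.4487 -0.0659] -19.5 [59.6 59.3]
    0.05 [ 0.4338 -0.0751] -19.5 [64.  63.7]
    0.06 [ 0.4426 -0.0706] -19.5 [63.3 63. ]
    0.0945 [ 0.4184 -0.081 ] -19.5 [61.  60.6]
    0.005 [ 0.453  -0.0675] -19.5 [67.1 66.8]
```

Run:
```python
import cv2
im=cv2.imread('pics/top0.png'); cv2.imwrite('pics/topz.png',cv2.resize(im[190:290,220:420],None,fx=4,fy=4,interpolation=cv2.INTER_CUBIC))
```

```text
(no output)
```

View pics/topz.png

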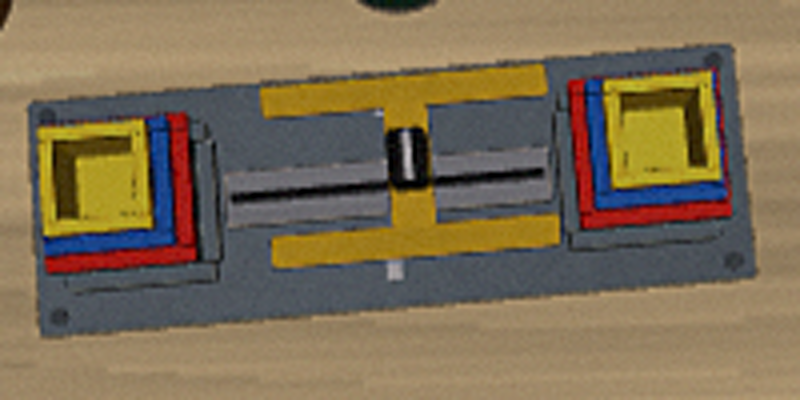

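```bash
cat >> h.py <<'E'
from scipy.spatial.transform import Rotation as Ro
def rimfit2(n,b,z,w):
    c,a,s=rimfit(n,b,z,w); C=cam(n)[3]; px=.5*(C[2]-z)/r.calibration(n)['fx']
    A=np.array([[np.cos(np.radians(a)),np.sin(np.radians(a))],[-np.sin(np.radians(a)),np.cos(np.radians(a))]])
    return c+A.T@(np.sign(A@(c-C[:2]))*px),a,s
def Rt(h):
    h=np.radians(h); x=np.array([0,0,-1.]); y=np.array([np.cos(h),np.sin(h),0]); return np.c_[x,y,np.cross(x,y)]
def head():
    R=np.array(r.sense()['ee_rot']); return np.degrees(np.arctan2(R[1,1],R[0,1]))
def plan(p,h):
    s=r.sense(); R=np.array(s['ee_rot']); rv=Ro.from_matrix(R.T@Rt(h)).as_rotvec(degrees=True)
    d=R.T@(np.array(p)-s['tcp_pos'])
    print('rot',rv.round(2),'shift',d.round(4),'rows>=',np.ceil(np.linalg.norm(d)/.0417),np.ceil(np.linalg.norm(rv)/7.16))
def st():
    s=r.sense(); print('t',round(s['time_s'],2),'p',np.array(s['tcp_pos']).round(4),'h',round(head(),2),'F',np.array(s['wrist_force']).round(1),'w',round(s['gripper_width']*87,1),'j',np.array(s['joints']).round(0))
def look(zy=.05):
    im=r.capture('top')
    return im
E
python3 - <<'E'
from h import *
im=cv2.cvtColor(cv2.imread('pics/top0.png'),cv2.COLOR_BGR2RGB)
for nm,col,uv,z,w in(('nL','y',(243,234),.142,.052),('nR','y',(384,222),.142,.052),('yl','y',(269,335),.05,.052),('bl','b',(365,326),.06,.064)):
    for b,s,c in blobs(mask(im,col)):
        if np.hypot(*(c-uv))<6: x=rimfit2('top',b,z,w); print(nm,x[0].round(4),round(x[1],1),x[2])
for nm,col,uv in(('yt','y',(184,291)),('bt','b',(470,283))):
    for b,s,c in blobs(mask(im,col)):
        if np.hypot(*(c-uv))<6:
            cs,_=cv2.findContours(b.astype(np.uint8),0,2); p=ray('top',cs[0][:,0,:],.005)*1000; print(nm,cv2.minAreaRect(p.astype(np.float32)))
# grey outer
v=cv2.cvtColor(im,cv2.COLOR_RGB2HSV); m=cv2.inRange(v,(0,0,0),(179,75,140)); m[:120]=0;m[:, 520:]=0
for b,s,c in blobs(m,400):
    print(s,c)
    cs,_=cv2.findContours(b.astype(np.uint8),0,2); p=ray('top',max(cs,key=len)[:,0,:],.018)*1000; print(cv2.minAreaRect(p.astype(np.float32)))
plan((0.4416,-0.0715,.13),70.5)
E
```

```text
nL [0.6241 0.1593] 3.0 [51.02381134 51.34348297]
nR [ 0.6391 -0.1105] 3.1 [50.7065773  52.10260391]
yl [0.426  0.1265] -10.8 [51.16654587 52.16986465]
bl [ 0.4413 -0.0712] -19.6 [63.33116531 62.40223312]
yt ((523.9215087890625, 314.63336181640625), (230.507568359375, 91.33468627929688), 5.443483352661133)
bt ((525.4111938476562, -304.38372802734375), (91.41199493408203, 230.15780639648438), 85.01432037353516)
[ 227  201  182   73 6035] [316.30389395 240.85103563]
((630.692626953125, 23.865997314453125), (129.29244995117188, 386.0606994628906), 3.1654319763183594)
[ 444  225   54  116 1133] [470.80494263 282.47837599]
((524.9541015625, -300.8758544921875), (109.33426666259766, 240.133056640625), 85.00127410888672)
[ 155  233   59  118 1101] [183.06811989 291.85286104]
((523.5376586914062, 310.8819274902344), (239.97833251953125, 109.54603576660156), 5.264706611633301)
rot [ 4.515e+01 -3.000e-02 -7.000e-02] shift [0.1003 0.3689 0.3671] rows>= 13.0 7.0
```

Request:
move_arm:
  increments: [45.1,0,0,0.1,0.369,0.367,0.087,45.1,0,0,0.1,0.369,0.367,0.087,45.1,0,0,0.1,0.369,0.367,0.087,45.1,0,0,0.1,0.369,0.367,0.087,45.1,0,0,0.1,0.369,0.367,0.087,45.1,0,0,0.1,0.369,0.367,0.087,45.1,0,0,0.1,0.369,0.367,0.087,45.1,0,0,0.1,0.369,0.367,0.087,45.1,0,0,0.1,0.369,0.367,0.087,45.1,0,0,0.1,0.369,0.367,0.087,45.1,0,0,0.1,0.369,0.367,0.087,45.1,0,0,0.1,0.369,0.367,0.087]

```text
time_s: 1.2
tcp_pos: [0.4263, -0.1149, 0.1397]
ee_rot: [[0.001, 0.333, 0.943], [0.0, 0.943, -0.333], [-1.0, 0.0, 0.001]]
wrist_force: [1.0, -0.5, 0.3]
gripper_width: 1.002
```

Run:
```python
from h import *
st(); plan((0.4413,-0.0712,.13),70.5)
```

```text
t 1.2 p [ 0.4263 -0.1149  0.1397] h 70.56 F [ 1.  -0.5  0.3] w 87.2 j [   6.   10.  -32.    0.  -48. -116.]
rot [ 0.06  0.04 -0.02] shift [ 0.0097  0.0462 -0.0004] rows>= 2.0 1.0
```

Request:
move_arm:
  increments: [0,0,0,0.006,0.031,0,0.087,0,0,0,0.006,0.031,0,0.087,0,0,0,0.006,0.031,0,0.087,0,0,0,0.006,0.031,0,0.087]

```text
time_s: 1.53
tcp_pos: [0.4362, -0.0876, 0.1337]
ee_rot: [[-0.0, 0.332, 0.943], [-0.0, 0.943, -0.332], [-1.0, -0.0, -0.0]]
wrist_force: [-0.7, -0.2, 0.6]
gripper_width: 1.004
```

Run:
```python
from h import *
st(); plan((0.4413,-0.0712,.042),70.5)
```

```text
t 1.53 p [ 0.4362 -0.0876  0.1337] h 70.58 F [-0.7 -0.2  0.6] w 87.3 j [  10.   11.  -32.   -0.  -48. -119.]
rot [ 0.08 -0.02  0.01] shift [ 0.0917  0.0172 -0.0007] rows>= 3.0 1.0
```

Request:
move_arm:
  increments: [0,0,0,0,0.017,0,0.087,0,0,0,0.02,0.017,0,0.087,0,0,0,0.05,0.017,0,0.087,0,0,0,0.08,0.017,0,0.087,0,0,0,0.092,0.017,0,0.087,0,0,0,0.092,0.017,0,0.087,0,0,0,0.092,0.017,0,0.05,0,0,0,0.092,0.017,0,0.05,0,0,0,0.092,0.017,0,0.05,0,0,0,0.092,0.017,0,0.05,0,0,0,0.092,0.017,0,0.05,0,0,0,0.092,0.017,0,0.05]

```text
time_s: 2.53
tcp_pos: [0.4429, -0.0715, 0.0428]
ee_rot: [[0.002, 0.333, 0.943], [0.0, 0.943, -0.333], [-1.0, 0.001, 0.002]]
wrist_force: [-0.4, -0.5, 5.8]
gripper_width: 0.732
```

Run:
```python
from h import *
st(); plan((0.450,-0.2963,.12),85)
```

```text
t 2.53 p [ 0.4429 -0.0715  0.0428] h 70.58 F [-0.4 -0.5  5.8] w 63.7 j [  12.   19.  -37.    0.  -33. -121.]
rot [-14.42   0.13  -0.04] shift [-0.0772 -0.2096  0.0816] rows>= 6.0 3.0
```

Request:
move_arm:
  increments: [0,0,0,-0.02,0,0,0.05,0,0,0,-0.05,0,0,0.05,-2,0,0,-0.077,-0.02,0.008,0.05,-5,0,0,-0.077,-0.05,0.02,0.05,-8,0,0,-0.077,-0.08,0.032,0.05,-11,0,0,-0.077,-0.11,0.043,0.05,-14.4,0,0,-0.077,-0.14,0.055,0.05,-14.4,0,0,-0.077,-0.17,0.067,0.05,-14.4,0,0,-0.077,-0.195,0.077,0.05,-14.4,0,0,-0.077,-0.21,0.0816,0.05,-14.4,0,0,-0.077,-0.21,0.0816,0.05,-14.4,0,0,-0.077,-0.21,0.0816,0.05]

```text
time_s: 3.53
tcp_pos: [0.4484, -0.2971, 0.1181]
ee_rot: [[-0.001, 0.09, 0.996], [0.001, 0.996, -0.09], [-1.0, 0.001, -0.001]]
wrist_force: [-0.8, -0.3, -0.7]
gripper_width: 0.732
```

Run:
```python
from h import *
st(); plan((0.450,-0.2963,.0486),85)
```

```text
t 3.53 p [ 0.4484 -0.2971  0.1181] h 84.84 F [-0.8 -0.3 -0.7] w 63.7 j [-16.  20. -21.  -0. -49. -79.]
rot [-0.16 -0.07 -0.04] shift [0.0695 0.0008 0.0016] rows>= 2.0 1.0
```

Request:
move_arm:
  increments: [0,0,0,0.02,0.001,0.0015,0.05,0,0,0,0.045,0.001,0.0015,0.05,0,0,0,0.062,0.001,0.0015,0.05,0,0,0,0.0695,0.001,0.0015,0.05,0,0,0,0.0695,0.001,0.0015,0.05,0,0,0,0.0695,0.001,0.0015,0.087,0,0,0,0.0695,0.001,0.0015,0.087,0,0,0,0.0695,0.001,0.0015,0.087,0,0,0,0.055,0.001,0.0015,0.087,0,0,0,0.03,0.001,0.0015,0.087,0,0,0,-0.01,0.001,0.0015,0.087,0,0,0,-0.05,0.001,0.0015,0.087]

```text
time_s: 4.53
tcp_pos: [0.45, -0.2956, 0.1698]
ee_rot: [[-0.002, 0.088, 0.996], [0.001, 0.996, -0.088], [-1.0, 0.0, -0.002]]
wrist_force: [0.7, -0.3, -0.3]
gripper_width: 0.995
```

Run:
```python
from h import *
st(); im=r.capture('top'); cv2.imwrite('pics/top1.png',im[:,:,::-1])
for b,s,c in blobs(mask(im,'y')): 
    if c[1]>300: print(rimfit2('top',b,.05,.052),c)
```

```text
t 4.53 p [ 0.45   -0.2956  0.1698] h 84.96 F [ 0.7 -0.3 -0.3] w 86.5 j [-16.  17. -17.   0. -57. -79.]
(array([0.42601609, 0.12657473]), np.float64(-10.760864257812505), array([51.07446289, 52.16986465])) [268.81709402 335.13675214]
```

View pics/top1.png

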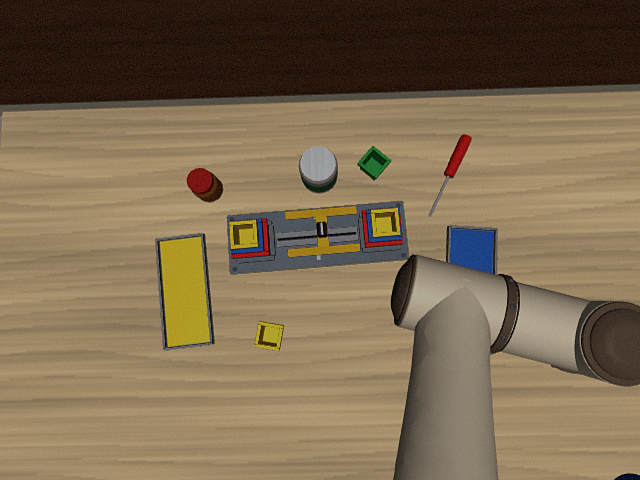

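The loose yellow tub is at (269,335), unmoved. The arm hides the placed blue tub, so I'll check that one later. The loose yellow tub is next.

Run:
```python
from h import *
plan((0.426,0.1266,.12),79.2)
```

```text
rot [5.9  0.87 0.35] shift [ 0.0557  0.4213 -0.066 ] rows>= 11.0 1.0
```

Request:
move_arm:
  increments: [5.8,0,0,0.05,0.421,-0.065,0.087,5.8,0,0,0.05,0.421,-0.065,0.087,5.8,0,0,0.05,0.421,-0.065,0.087,5.8,0,0,0.05,0.421,-0.065,0.087,5.8,0,0,0.05,0.421,-0.065,0.087,5.8,0,0,0.05,0.421,-0.065,0.087,5.8,0,0,0.05,0.421,-0.065,0.087,5.8,0,0,0.05,0.421,-0.065,0.087,5.8,0,0,0.05,0.421,-0.065,0.087,5.8,0,0,0.05,0.421,-0.065,0.087,5.8,0,0,0.05,0.421,-0.065,0.087,5.8,0,0,0.05,0.421,-0.065,0.087]

```text
time_s: 5.58
tcp_pos: [0.4232, 0.1321, 0.1189]
ee_rot: [[0.001, 0.183, 0.983], [0.001, 0.983, -0.183], [-1.0, 0.001, 0.001]]
wrist_force: [0.2, 0.1, -0.6]
gripper_width: 0.998
```

Run:
```python
from h import *
st(); im=r.capture('top')
st(); plan((0.426,0.1266,.032),79.2)
print(np.array(r.sense()['ee_rot']).round(4))
```

```text
t 5.58 p [0.4232 0.1321 0.1189] h 79.44 F [ 0.2  0.1 -0.6] w 86.8 j [  38.   12.  -33.    0.  -45. -139.]
t 5.63 p [0.4229 0.1304 0.1188] h 79.33 F [ 0.6  0.2 -0.6] w 87.0 j [  38.   12.  -33.   -0.  -45. -139.]
rot [ 0.13  0.02 -0.02] shift [ 0.0868 -0.0032  0.0038] rows>= 3.0 1.0
[[ 3.000e-04  1.851e-01  9.827e-01]
 [ 3.000e-04  9.827e-01 -1.851e-01]
 [-1.000e+00  3.000e-04  3.000e-04]]
```

Request:
move_arm:
  increments: [0,0,0,0.01,-0.003,0.003,0.087,0,0,0,0.035,-0.003,0.003,0.087,0,0,0,0.06,-0.003,0.003,0.087,0,0,0,0.08,-0.003,0.003,0.087,0,0,0,0.087,-0.003,0.003,0.087,0,0,0,0.087,-0.003,0.003,0.087,0,0,0,0.087,-0.003,0.003,0.04,0,0,0,0.087,-0.003,0.003,0.04,0,0,0,0.087,-0.003,0.003,0.04,0,0,0,0.087,-0.003,0.003,0.04,0,0,0,0.087,-0.003,0.003,0.04,0,0,0,0.087,-0.003,0.003,0.04]

```text
time_s: 6.63
tcp_pos: [0.4256, 0.126, 0.0322]
ee_rot: [[0.001, 0.188, 0.982], [0.001, 0.982, -0.188], [-1.0, 0.001, 0.001]]
wrist_force: [-0.2, 0.4, -0.9]
gripper_width: 0.628
```

Run:
```python
from h import *
st(); plan((0.449,0.306,.12),95.3)
```

```text
t 6.63 p [0.4256 0.126  0.0322] h 79.17 F [-0.2  0.4 -0.9] w 54.7 j [  38.   20.  -39.   -0.  -31. -138.]
rot [-16.13   0.06  -0.05] shift [-0.0876  0.1813 -0.0108] rows>= 5.0 3.0
```

Request:
move_arm:
  increments: [0,0,0,0,0,0,0.04,0,0,0,0,0,0,0.04,0,0,0,-0.02,0,0,0.04,0,0,0,-0.05,0,0,0.04,-3,0,0,-0.087,0.02,-0.001,0.04,-7,0,0,-0.087,0.05,-0.003,0.04,-11,0,0,-0.087,0.085,-0.005,0.04,-14,0,0,-0.087,0.12,-0.007,0.04,-16.1,0,0,-0.087,0.15,-0.009,0.04,-16.1,0,0,-0.087,0.173,-0.01,0.04,-16.1,0,0,-0.087,0.1813,-0.0108,0.04,-16.1,0,0,-0.087,0.1813,-0.0108,0.04]

```text
time_s: 7.63
tcp_pos: [0.4488, 0.3073, 0.118]
ee_rot: [[-0.0, -0.093, 0.996], [-0.0, 0.996, 0.093], [-1.0, -0.0, -0.0]]
wrist_force: [-1.1, 0.2, -0.2]
gripper_width: 0.592
```

Run:
```python
from h import *
st(); plan((0.449,0.306,.0382),95.3)
```

```text
t 7.63 p [0.4488 0.3073 0.118 ] h 95.36 F [-1.1  0.2 -0.2] w 51.5 j [  51.   21.  -20.   -0.  -50. -136.]
rot [ 0.06 -0.03  0.02] shift [ 0.0798 -0.0013  0.0001] rows>= 2.0 1.0
```

Request:
move_arm:
  increments: [0,0,0,0.02,-0.001,0,0.04,0,0,0,0.05,-0.001,0,0.04,0,0,0,0.072,-0.001,0,0.04,0,0,0,0.0798,-0.001,0,0.04,0,0,0,0.0798,-0.001,0,0.04,0,0,0,0.0798,-0.001,0,0.087,0,0,0,0.0798,-0.001,0,0.087,0,0,0,0.0798,-0.001,0,0.087,0,0,0,0.065,-0.001,0,0.087,0,0,0,0.03,-0.001,0,0.087,0,0,0,-0.01,-0.001,0,0.087,0,0,0,-0.05,-0.001,0,0.087]

```text
time_s: 8.63
tcp_pos: [0.4486, 0.3042, 0.1704]
ee_rot: [[-0.001, -0.092, 0.996], [-0.001, 0.996, 0.092], [-1.0, -0.001, -0.001]]
wrist_force: [0.1, 1.2, -0.6]
gripper_width: 0.973
```

Run:
```python
from h import *
st(); plan((0.6315,0.0243,.19),183.1)
```

```text
t 8.63 p [0.4486 0.3042 0.1704] h 95.26 F [ 0.1  1.2 -0.6] w 84.7 j [  51.   17.  -16.    0.  -57. -136.]
rot [-8.784e+01 -6.000e-02  1.000e-02] shift [-0.0195 -0.2955  0.1565] rows>= 9.0 13.0
```

Request:
move_arm:
  increments: [-87.8,0,0,-0.03,-0.295,0.156,0.087,-87.8,0,0,-0.03,-0.295,0.156,0.087,-87.8,0,0,-0.03,-0.295,0.156,0.087,-87.8,0,0,-0.03,-0.295,0.156,0.087,-87.8,0,0,-0.03,-0.295,0.156,0.087,-87.8,0,0,-0.03,-0.295,0.156,0.087,-87.8,0,0,-0.03,-0.295,0.156,0.087,-87.8,0,0,-0.03,-0.295,0.156,0.087,-87.8,0,0,-0.03,-0.295,0.156,0.087,-87.8,0,0,-0.03,-0.295,0.156,0.087,-87.8,0,0,-0.03,-0.295,0.156,0.087,-87.8,0,0,-0.03,-0.295,0.156,0.087]

```text
time_s: 9.63
tcp_pos: [0.6314, 0.0242, 0.199]
ee_rot: [[0.0, -0.998, 0.06], [0.0, 0.06, 0.998], [-1.0, -0.0, 0.0]]
wrist_force: [-0.2, 0.4, -0.4]
gripper_width: 1.003
```

Run:
```python
from h import *
st(); plan((0.6315,0.0243,.16),183.1)
im=r.capture('wrist'); cv2.imwrite('pics/w2.png',im[:,:,::-1])
```

```text
t 9.63 p [0.6314 0.0242 0.199 ] h 176.57 F [-0.2  0.4 -0.4] w 87.3 j [ 17.  24.  -1.  -0. -65. -20.]
rot [-6.53  0.02  0.02] shift [ 0.039  -0.      0.0001] rows>= 1.0 1.0
```

View pics/w2.png

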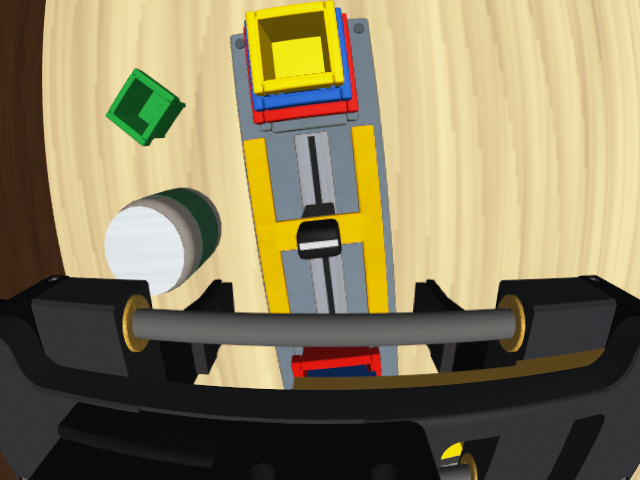

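Request:
move_arm:
  increments: [-3.5,0,0,0,0,0,0.087,-6.5,0,0,0.02,0,0,0.087,-6.5,0,0,0.045,0,0,0.087,-6.5,0,0,0.07,0,0,0.087,-6.5,0,0,0.085,0,0,0.087,-6.5,0,0,0.09,0,0,0.087,-6.5,0,0,0.09,0,0,0.02,-6.5,0,0,0.09,0,0,0.02,-6.5,0,0,0.09,0,0,0.02,-6.5,0,0,0.09,0,0,0.02,-6.5,0,0,0.09,0,0,0.02,-6.5,0,0,0.09,0,0,0.02]

```text
time_s: 10.68
tcp_pos: [0.6317, 0.0254, 0.1096]
ee_rot: [[0.001, -0.999, -0.049], [0.0, -0.049, 0.999], [-1.0, -0.001, 0.0]]
wrist_force: [-0.4, 0.3, 0.3]
gripper_width: 0.635
```

Run:
```python
from h import *
st(); plan((0.6315-.056*.077,0.0243+.0769,.109),183.1)
```

```text
t 10.68 p [0.6317 0.0254 0.1096] h -177.18 F [-0.4  0.3  0.3] w 55.2 j [ 17.  29.  -8.   0. -54. -14.]
rot [-0.28  0.02  0.08] shift [0.0006 0.0008 0.0759] rows>= 2.0 1.0
```

Request:
move_arm:
  increments: [0,0,0,0,0,0,0.02,0,0,0,0,0,0,0.02,0,0,0,0,0,0,0.02,0,0,0,0,0,0,0.02,0,0,0,0,0,0,0.02,0,0,0,0,0,0,0.02,0,0,0,0,0,0.01,0.02,0,0,0,0,0,0.025,0.02,0,0,0,0,0,0.04,0.02,0,0,0,0,0,0.055,0.02,0,0,0,0,0,0.068,0.02,0,0,0,0,0,0.073,0.02]

```text
time_s: 11.68
tcp_pos: [0.629, 0.0998, 0.1089]
ee_rot: [[0.003, -0.999, -0.051], [0.0, -0.051, 0.999], [-1.0, -0.003, 0.0]]
wrist_force: [5.4, -2.3, -2.6]
gripper_width: 0.311
```

Run:
```python
from h import *
st(); plan((0.6315-.056*.077,0.0243+.0769,.109),183.1)
```

```text
t 11.68 p [0.629  0.0998 0.1089] h -177.09 F [ 5.4 -2.3 -2.6] w 27.1 j [ 24.  29.  -7.   0. -54. -21.]
rot [-0.19  0.02  0.17] shift [-0.0001  0.0017  0.0015] rows>= 1.0 1.0
```

Request:
move_arm:
  increments: [0,0,0,0,0.002,0.002,0.02,0,0,0,0,0.002,0.004,0.02,0,0,0,0,0.002,0.004,0.02]

```text
time_s: 11.93
tcp_pos: [0.6288, 0.1034, 0.109]
ee_rot: [[0.007, -0.999, -0.05], [0.002, -0.05, 0.999], [-1.0, -0.007, 0.002]]
wrist_force: [10.3, 1.4, -5.2]
gripper_width: 0.312
```

Run:
```python
from h import *
st()
```

```text
t 11.93 p [0.6288 0.1034 0.109 ] h -177.12 F [10.3  1.4 -5.2] w 27.2 j [ 24.  29.  -7.   0. -54. -21.]
```

Request:
move_arm:
  increments: [0,0,0,0,-0.004,0,0.02,0,0,0,0,-0.004,0.003,0.02,0,0,0,0,-0.004,0.003,0.02]

```text
time_s: 12.18
tcp_pos: [0.6288, 0.1052, 0.1089]
ee_rot: [[-0.001, -0.999, -0.049], [-0.001, -0.049, 0.999], [-1.0, 0.001, -0.0]]
wrist_force: [-0.7, -0.4, 2.1]
gripper_width: 0.314
```

Run:
```python
from h import *
st()
im=r.capture('top'); cv2.imwrite('pics/top3.png',im[:,:,::-1]);cv2.imwrite('pics/top3z.png',cv2.resize(im[190:290,220:420,::-1],None,fx=4,fy=4,interpolation=cv2.INTER_CUBIC))
im=r.capture('wrist'); cv2.imwrite('pics/w3.png',im[:,:,::-1])
im=r.capture('scene'); cv2.imwrite('pics/s3.png',cv2.resize(im[140:360,220:440,::-1],None,fx=2.7,fy=2.7))
```

```text
t 12.18 p [0.6288 0.1052 0.1089] h -177.17 F [-0.7 -0.4  2.1] w 27.3 j [ 24.  29.  -7.  -0. -54. -21.]
```

View pics/w3.png

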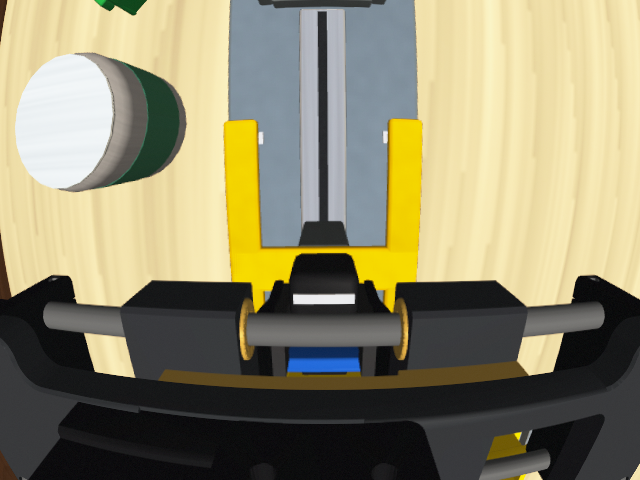

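View pics/s3.png

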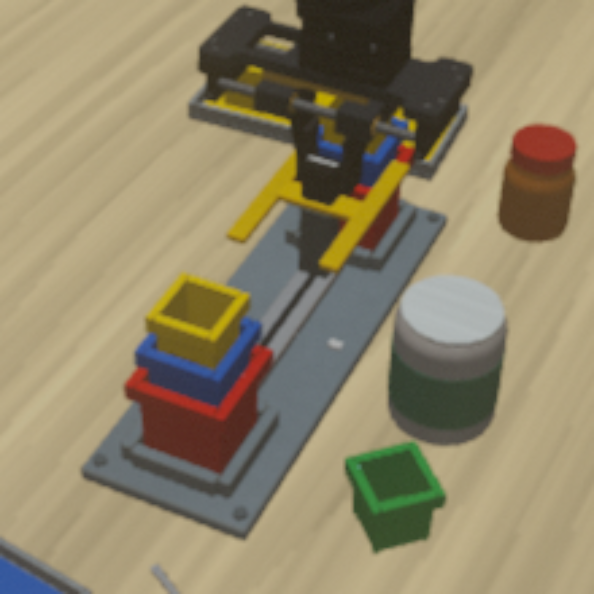

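View pics/top3.png

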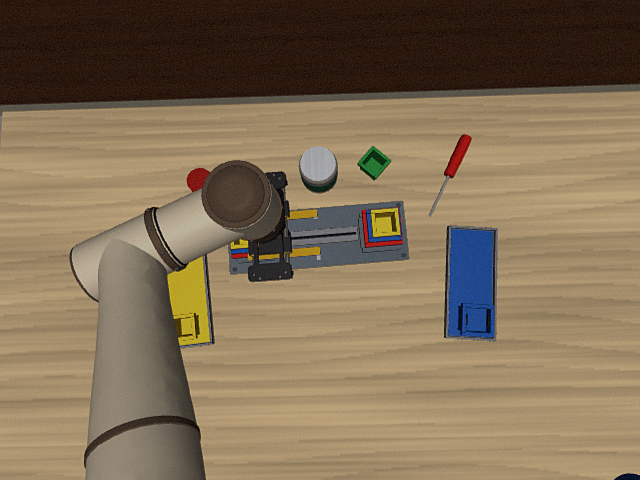

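Request:
move_arm:
  increments: [0,0,0,0,0,0.003,0.02,0,0,0,0,0,0.005,0.02,0,0,0,0,0,0.005,0.02]

```text
time_s: 12.58
tcp_pos: [0.6285, 0.1104, 0.1088]
ee_rot: [[-0.001, -0.999, -0.049], [-0.0, -0.049, 0.999], [-1.0, 0.001, -0.0]]
wrist_force: [-2.7, -0.2, 3.8]
gripper_width: 0.321
```

Run:
```python
from h import *
st()
```

```text
t 12.58 p [0.6285 0.1104 0.1088] h -177.16 F [-2.7 -0.2  3.8] w 27.9 j [ 24.  29.  -7.  -0. -54. -22.]
```

Run:
```python
from h import *
im=r.capture('wrist'); cv2.imwrite('pics/w4.png',cv2.resize(im[100:420,180:460,::-1],None,fx=2,fy=2)[:600])
im=r.capture('scene'); cv2.imwrite('pics/s4.png',cv2.resize(im[160:280,280:400,::-1],None,fx=5,fy=5,interpolation=cv2.INTER_CUBIC))
```

```text
(no output)
```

View pics/w4.png

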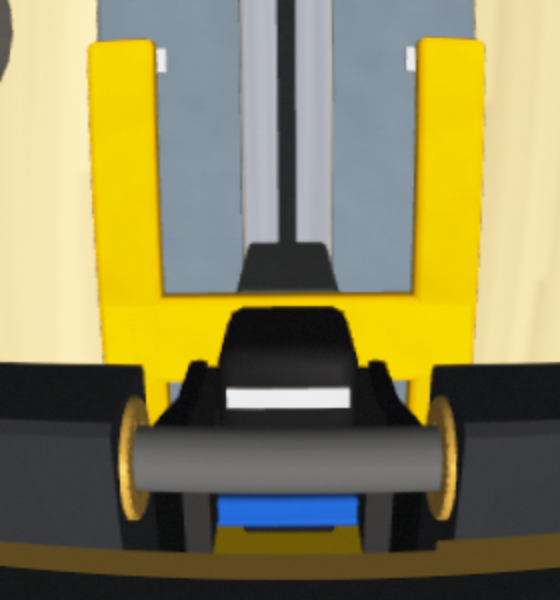

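View pics/s4.png

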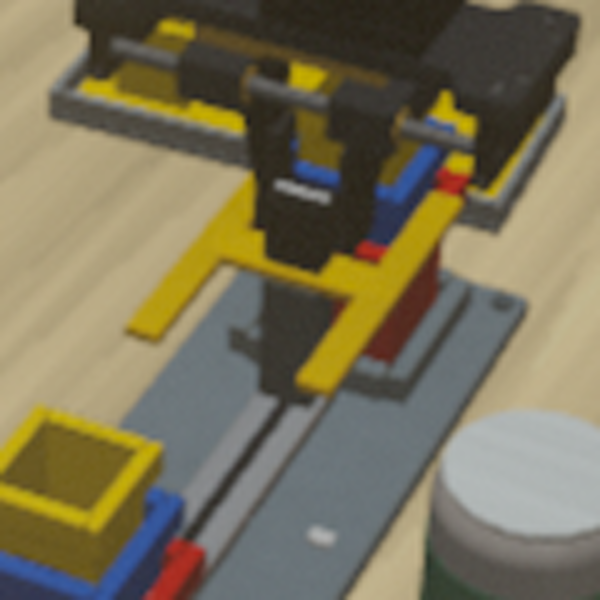

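```bash
cat >> h.py <<'E'
def wray(uv,z):
    c=r.calibration('wrist'); s=r.sense(); R=np.array(s['ee_rot']); p=np.array(s['tcp_pos'])
    T=np.array(c['tool_from_camera']); d=np.array([(uv[0]-c['cx'])/c['fx'],(uv[1]-c['cy'])/c['fy']]); th=np.hypot(*d)
    v=np.r_[np.sin(th)*d/th,np.cos(th)]; v=R@(T[:3,:3]@v); o=p+R@T[:3,3]
    return o+v*(z-o[2])/v[2]
E
python3 - <<'E'
from h import *
for n,uv,z in(('grip',(323,299),.1285),('prongL',(240,120),.0945),('prongR',(406,119),.0945),('markL',(261,130),.012),('markR',(385,130),.012),('bar front',(323,246),.0945)):
    w=wray(uv,z); S=np.array([.6315,.0243]); d=w[:2]-S; print(n,w.round(4),'stand',(d@[.9984,.0559]).round(4),(d@[-.0559,.9984]).round(4))
E
```

```text
grip [0.631  0.0962 0.1285] stand 0.0035 0.0718
prongL [0.6724 0.0259 0.0945] stand 0.0409 -0.0007
prongR [0.5967 0.0217 0.0945] stand -0.0348 -0.0007
markL [0.6763 0.0265 0.012 ] stand 0.0448 -0.0003
markR [0.5927 0.0223 0.012 ] stand -0.0388 0.0002
bar front [0.6316 0.0835 0.0945] stand 0.0034 0.0591
```

Request:
move_arm:
  increments: [0,0,0,0,0,0.003,0.02,0,0,0,0,0,0.005,0.02,0,0,0,0,0,0.005,0.02]

```text
time_s: 12.93
tcp_pos: [0.6283, 0.1142, 0.1089]
ee_rot: [[-0.002, -0.999, -0.049], [-0.002, -0.049, 0.999], [-1.0, 0.002, -0.002]]
wrist_force: [-3.6, -5.2, 4.7]
gripper_width: 0.315
```

Run:
```python
from h import *
st()
im=r.capture('wrist'); cv2.imwrite('pics/w5.png',cv2.resize(im[100:420,180:460,::-1],None,fx=2,fy=2)[:600])
```

```text
t 12.93 p [0.6283 0.1142 0.1089] h -177.16 F [-3.6 -5.2  4.7] w 27.4 j [ 25.  29.  -6.   0. -54. -22.]
```

View pics/w5.png

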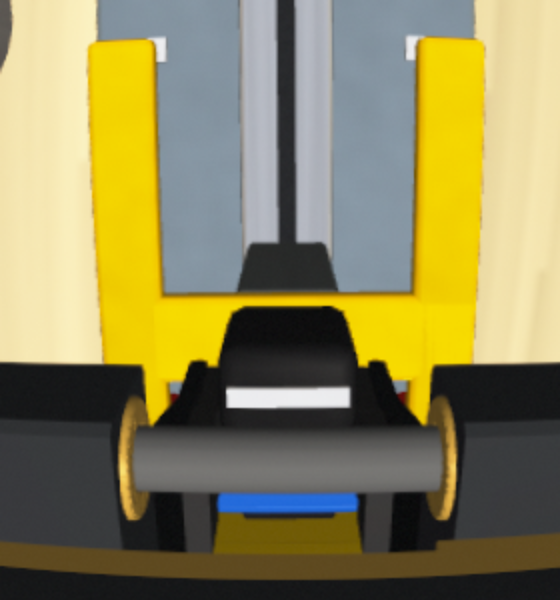

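Request:
move_arm:
  increments: [0,0,0,0,0,-0.004,0.087,0,0,0,0,0,-0.004,0.087,0,0,0,0,0,-0.004,0.087,0,0,0,-0.01,0,-0.004,0.087,0,0,0,-0.03,0,-0.004,0.087,0,0,0,-0.055,0,-0.004,0.087,0,0,0,-0.075,0,-0.004,0.087,0,0,0,-0.08,0,0.005,0.087,0,0,0,-0.08,0.001,0.03,0.087,0,0,0,-0.08,0.001,0.044,0.087,0,0,0,-0.08,0.001,0.044,0.087,0,0,0,-0.08,0.001,0.044,0.087]

```text
time_s: 13.98
tcp_pos: [0.6252, 0.1603, 0.1877]
ee_rot: [[-0.002, -0.999, -0.051], [-0.001, -0.051, 0.999], [-1.0, 0.002, -0.001]]
wrist_force: [-0.2, 0.5, 0.1]
gripper_width: 0.991
```

Run:
```python
from h import *
st()
im=r.capture('wrist'); cv2.imwrite('pics/w6.png',im[:,:,::-1])
plan((0.625,0.1593,.126),183.1)
```

```text
t 13.98 p [0.6252 0.1603 0.1877] h -177.06 F [-0.2  0.5  0.1] w 86.2 j [ 29.  26.   0.  -0. -64. -26.]
rot [-0.21 -0.04 -0.09] shift [ 0.0618  0.0002 -0.0002] rows>= 2.0 1.0
```

View pics/w6.png

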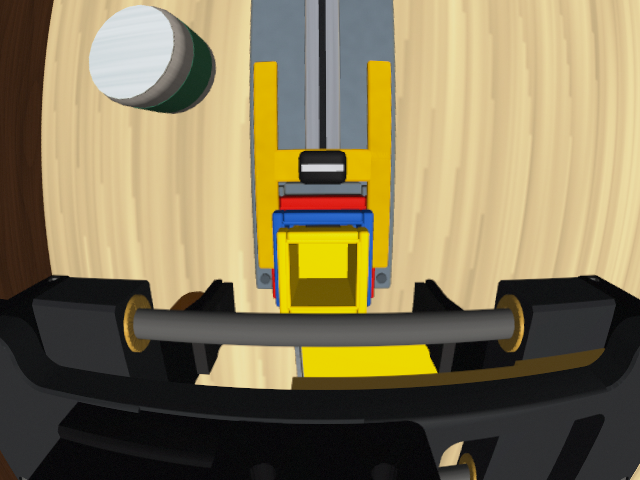

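The fork prongs run past both sides of the left nest, with the stop reached, and the yellow rim at (322,270) is centred between the fingers. Descending to grip it.

Request:
move_arm:
  increments: [0,0,0,0.015,0,0,0.075,0,0,0,0.035,0,0,0.075,0,0,0,0.055,0,0,0.075,0,0,0,0.062,0,0,0.075,0,0,0,0.062,0,0,0.04,0,0,0,0.062,0,0,0.04,0,0,0,0.062,0,0,0.04,0,0,0,0.062,0,0,0.04,0,0,0,0.062,0,0,0.04,0,0,0,0.062,0,0,0.04,0,0,0,0.062,0,0,0.04,0,0,0,0.062,0,0,0.04]

```text
time_s: 15.03
tcp_pos: [0.6262, 0.1594, 0.128]
ee_rot: [[0.002, -0.999, -0.05], [0.0, -0.05, 0.999], [-1.0, -0.002, 0.0]]
wrist_force: [-1.5, 0.2, 5.1]
gripper_width: 0.594
```

Run:
```python
from h import *
st()
```

```text
t 15.03 p [0.6262 0.1594 0.128 ] h -177.15 F [-1.5  0.2  5.1] w 51.7 j [ 29.  29.  -4.   0. -57. -26.]
```

Request:
move_arm:
  increments: [0,0,0,-0.003,0,0,0.04,0,0,0,-0.006,0,0,0.04,0,0,0,-0.009,0,0,0.04,0,0,0,-0.012,0,0,0.04,0,0,0,-0.015,0,0,0.04,0,0,0,-0.018,0,0,0.04,0,0,0,-0.022,0,0,0.04]

```text
time_s: 15.62
tcp_pos: [0.6261, 0.1593, 0.1495]
ee_rot: [[0.001, -0.999, -0.049], [0.0, -0.049, 0.999], [-1.0, -0.001, 0.0]]
wrist_force: [-0.0, -0.1, -0.6]
gripper_width: 0.596
```

Run:
```python
from h import *
st()
im=r.capture('scene'); cv2.imwrite('pics/s7.png',cv2.resize(im[140:260,280:400,::-1],None,fx=5,fy=5,interpolation=cv2.INTER_CUBIC))
```

```text
t 15.62 p [0.6261 0.1593 0.1495] h -177.17 F [-0.  -0.1 -0.6] w 51.8 j [ 29.  28.  -3.   0. -60. -26.]
```

View pics/s7.png

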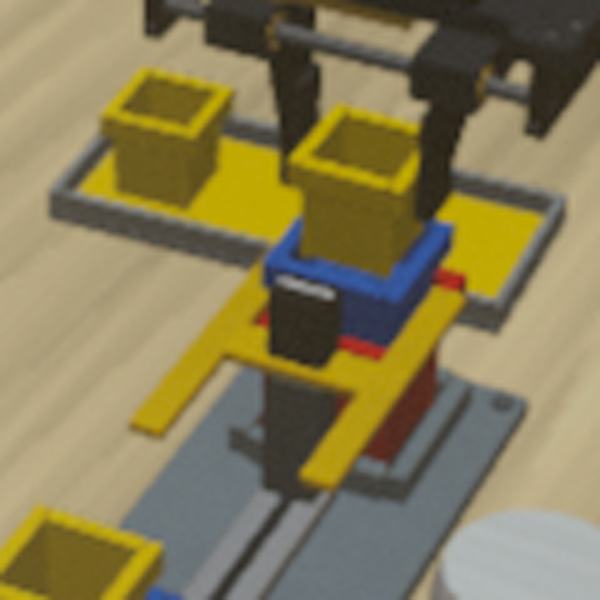

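Run:
```python
from h import *
plan((0.598,0.320,.20),95.3)
```

```text
rot [87.55  0.14  0.09] shift [-0.0494  0.0204  0.1618] rows>= 5.0 13.0
```

Request:
move_arm:
  increments: [0,0,0,-0.02,0,0,0.04,3,0,0,-0.05,0,0,0.04,10,0,0,-0.05,0.002,0.015,0.04,17,0,0,-0.05,0.004,0.035,0.04,24,0,0,-0.05,0.007,0.055,0.04,31,0,0,-0.05,0.01,0.075,0.04,38,0,0,-0.05,0.013,0.095,0.04,45,0,0,-0.05,0.016,0.115,0.04,52,0,0,-0.05,0.018,0.135,0.04,59,0,0,-0.05,0.02,0.15,0.04,66,0,0,-0.05,0.0204,0.1618,0.04,73,0,0,-0.05,0.0204,0.1618,0.04]

```text
time_s: 16.67
tcp_pos: [0.5971, 0.3223, 0.1989]
ee_rot: [[0.001, -0.336, 0.942], [0.001, 0.942, 0.336], [-1.0, 0.001, 0.001]]
wrist_force: [1.0, -0.4, 0.2]
gripper_width: 0.594
```

Run:
```python
from h import *
st();plan((0.598,0.320,.042),95.3)
```

```text
t 16.67 p [0.5971 0.3223 0.1989] h 109.63 F [ 1.  -0.4  0.2] w 51.7 j [  42.   28.    6.   -0.  -68. -112.]
rot [14.33  0.06 -0.04] shift [ 1.569e-01 -2.500e-03 -1.000e-04] rows>= 4.0 3.0
```

Request:
move_arm:
  increments: [7,0,0,0.02,-0.0025,0,0.04,14.3,0,0,0.05,-0.0025,0,0.04,14.3,0,0,0.085,-0.0025,0,0.04,14.3,0,0,0.12,-0.0025,0,0.04,14.3,0,0,0.145,-0.0025,0,0.04,14.3,0,0,0.157,-0.0025,0,0.04,14.3,0,0,0.157,-0.0025,0,0.04,14.3,0,0,0.157,-0.0025,0,0.087,14.3,0,0,0.157,-0.0025,0,0.087,14.3,0,0,0.157,-0.0025,0,0.087,14.3,0,0,0.14,-0.0025,0,0.087,14.3,0,0,0.11,-0.0025,0,0.087]

```text
time_s: 17.67
tcp_pos: [0.5963, 0.3161, 0.0859]
ee_rot: [[-0.006, -0.096, 0.995], [-0.004, 0.995, 0.096], [-1.0, -0.003, -0.007]]
wrist_force: [0.4, -0.5, -0.7]
gripper_width: 0.882
```

Run:
```python
from h import *
st();plan((0.626,0.1593,.17),183.1)
```

```text
t 17.67 p [0.5963 0.3161 0.0859] h 95.48 F [ 0.4 -0.5 -0.7] w 76.7 j [  42.   34.   -2.   -0.  -55. -126.]
rot [-87.62  -0.45  -0.13] shift [-0.0836 -0.1592  0.0141] rows>= 5.0 13.0
```

Request:
move_arm:
  increments: [0,0,0,-0.04,0,0,0.087,-7,0,0,-0.084,0,0,0.087,-14,0,0,-0.084,-0.02,0.002,0.087,-21,0,0,-0.084,-0.04,0.004,0.087,-28,0,0,-0.084,-0.06,0.006,0.087,-35,0,0,-0.084,-0.08,0.008,0.087,-42,0,0,-0.084,-0.1,0.009,0.087,-49,0,0,-0.084,-0.12,0.011,0.087,-56,0,0,-0.084,-0.14,0.012,0.087,-63,0,0,-0.084,-0.159,0.014,0.087,-70,0,0,-0.084,-0.159,0.014,0.087,-77,0,0,-0.084,-0.159,0.014,0.087]

```text
time_s: 18.67
tcp_pos: [0.6279, 0.1592, 0.1737]
ee_rot: [[0.001, -0.992, 0.126], [0.001, 0.126, 0.992], [-1.0, -0.001, 0.001]]
wrist_force: [-0.1, 1.0, -0.2]
gripper_width: 1.002
```

Run:
```python
from h import *
st();plan((0.626,0.1593,.105),183.1)
```

```text
t 18.67 p [0.6279 0.1592 0.1737] h 172.76 F [-0.1  1.  -0.2] w 87.2 j [ 29.  27.  -1.   0. -63. -36.]
rot [-10.34   0.04   0.07] shift [ 0.0687  0.002  -0.0002] rows>= 2.0 2.0
```

Request:
move_arm:
  increments: [-6,0,0,0,0.002,0,0.087,-10.3,0,0,0.01,0.002,0,0.087,-10.3,0,0,0.035,0.002,0,0.087,-10.3,0,0,0.058,0.002,0,0.087,-10.3,0,0,0.068,0.002,0,0.087,-10.3,0,0,0.068,0.002,0,0.05,-10.3,0,0,0.068,0.002,0,0.05,-10.3,0,0,0.068,0.002,0,0.05,-10.3,0,0,0.068,0.002,0,0.05,-10.3,0,0,0.068,0.002,0,0.05,-10.3,0,0,0.068,0.002,0,0.05,-10.3,0,0,0.068,0.002,0,0.05]

```text
time_s: 19.67
tcp_pos: [0.6255, 0.1609, 0.1053]
ee_rot: [[0.0, -0.999, -0.049], [0.0, -0.049, 0.999], [-1.0, -0.0, 0.0]]
wrist_force: [-0.9, 0.5, 2.1]
gripper_width: 0.731
```

Run:
```python
from h import *
st()
```

```text
t 19.67 p [0.6255 0.1609 0.1053] h -177.17 F [-0.9  0.5  2.1] w 63.6 j [ 29.  30.  -6.   0. -54. -26.]
```

Gripped at 63.6 mm. I'll pull slowly straight up and watch the red tub.

Request:
move_arm:
  increments: [0,0,0,0,0,0,0.05,0,0,0,-0.002,0,0,0.05,0,0,0,-0.004,0,0,0.05,0,0,0,-0.006,0,0,0.05,0,0,0,-0.009,0,0,0.05,0,0,0,-0.012,0,0,0.05]

```text
time_s: 20.17
tcp_pos: [0.6248, 0.1605, 0.1159]
ee_rot: [[-0.002, -0.999, -0.049], [-0.001, -0.049, 0.999], [-1.0, 0.002, -0.001]]
wrist_force: [-0.7, 0.0, -1.3]
gripper_width: 0.728
```

Run:
```python
from h import *
st()
im=r.capture('scene'); cv2.imwrite('pics/s8.png',cv2.resize(im[140:260,280:400,::-1],None,fx=5,fy=5,interpolation=cv2.INTER_CUBIC))
```

```text
t 20.17 p [0.6248 0.1605 0.1159] h -177.18 F [-0.7  0.  -1.3] w 63.4 j [ 29.  29.  -5.  -0. -56. -26.]
```

View pics/s8.png

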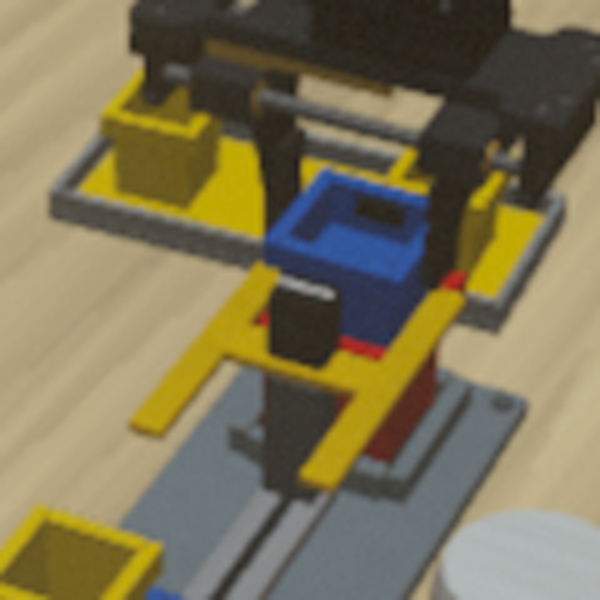

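Run:
```python
from h import *
plan((0.600,-0.3095,.225),85)
```

```text
rot [9.786e+01 3.000e-02 6.000e-02] shift [-0.1071  0.0493 -0.4684] rows>= 12.0 14.0
```

Request:
move_arm:
  increments: [0,0,0,-0.015,0,0,0.05,0,0,0,-0.045,0,0,0.05,3,0,0,-0.08,0,0,0.05,10,0,0,-0.108,0.002,-0.015,0.05,17,0,0,-0.108,0.005,-0.045,0.05,24,0,0,-0.108,0.009,-0.08,0.05,31,0,0,-0.108,0.013,-0.118,0.05,38,0,0,-0.108,0.017,-0.156,0.05,45,0,0,-0.108,0.021,-0.194,0.05,52,0,0,-0.108,0.025,-0.232,0.05,59,0,0,-0.108,0.029,-0.27,0.05,66,0,0,-0.108,0.033,-0.308,0.05]

```text
time_s: 21.22
tcp_pos: [0.6077, -0.1504, 0.2266]
ee_rot: [[0.003, -0.446, 0.895], [-0.001, 0.895, 0.446], [-1.0, -0.002, 0.002]]
wrist_force: [0.9, 0.8, -1.5]
gripper_width: 0.73
```

Run:
```python
from h import *
st();plan((0.600,-0.3095,.15),85)
```

```text
t 21.22 p [ 0.6077 -0.1504  0.2266] h 116.51 F [ 0.9  0.8 -1.5] w 63.5 j [  1.  22.   0.   0. -68. -64.]
rot [31.51  0.15  0.07] shift [ 0.0767 -0.1387 -0.0781] rows>= 5.0 5.0
```

Request:
move_arm:
  increments: [7,0,0,0,-0.034,-0.019,0.05,14,0,0,0,-0.066,-0.037,0.05,21,0,0,0.01,-0.095,-0.054,0.05,28,0,0,0.03,-0.12,-0.068,0.05,31.5,0,0,0.06,-0.134,-0.076,0.05,31.5,0,0,0.076,-0.1387,-0.078,0.05,31.5,0,0,0.076,-0.1387,-0.078,0.05]

```text
time_s: 21.8
tcp_pos: [0.5981, -0.3085, 0.1447]
ee_rot: [[-0.007, 0.085, 0.996], [0.003, 0.996, -0.085], [-1.0, 0.002, -0.007]]
wrist_force: [0.2, -0.1, -1.8]
gripper_width: 0.736
```

Run:
```python
from h import *
st();plan((0.600,-0.3095,.0575),85)
```

```text
t 21.8 p [ 0.5981 -0.3085  0.1447] h 85.14 F [ 0.2 -0.1 -1.8] w 64.0 j [-14.  31.   2.  -0. -62. -81.]
rot [ 0.15 -0.42 -0.11] shift [ 0.0872 -0.001   0.0026] rows>= 3.0 1.0
```

Request:
move_arm:
  increments: [0,0,0,0.02,-0.001,0.001,0.05,0,0,0,0.045,-0.001,0.001,0.05,0,0,0,0.07,-0.001,0.001,0.05,0,0,0,0.087,-0.001,0.001,0.05,0,0,0,0.087,-0.001,0.001,0.05,0,0,0,0.087,-0.001,0.001,0.05,0,0,0,0.087,-0.001,0.001,0.087,0,0,0,0.087,-0.001,0.001,0.087,0,0,0,0.087,-0.001,0.001,0.087,0,0,0,0.065,-0.001,0.001,0.087,0,0,0,0.03,-0.001,0.001,0.087,0,0,0,-0.01,-0.001,0.001,0.087]

```text
time_s: 22.8
tcp_pos: [0.6006, -0.3082, 0.1589]
ee_rot: [[-0.003, 0.082, 0.997], [0.001, 0.997, -0.082], [-1.0, 0.001, -0.003]]
wrist_force: [0.5, 0.1, -0.4]
gripper_width: 0.99
```

Run:
```python
from h import *
st();plan((0.6285,0.101,.2),183.1)
im=r.capture('scene'); cv2.imwrite('pics/s9.png',im[:,:,::-1])
```

```text
t 22.8 p [ 0.6006 -0.3082  0.1589] h 85.32 F [ 0.5  0.1 -0.4] w 86.1 j [-13.  30.   3.  -0. -63. -81.]
rot [-97.77  -0.12  -0.2 ] shift [-0.0408  0.4102 -0.0057] rows>= 10.0 14.0
```

View pics/s9.png

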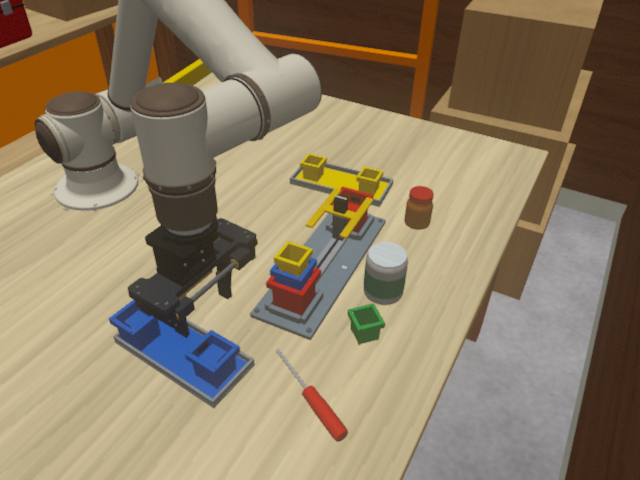

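Request:
move_arm:
  increments: [-7,0,0,-0.03,0,0,0.087,-14,0,0,-0.045,0.03,0,0.087,-21,0,0,-0.045,0.065,0,0.087,-28,0,0,-0.045,0.1,-0.002,0.087,-35,0,0,-0.045,0.14,-0.003,0.087,-42,0,0,-0.045,0.18,-0.004,0.087,-49,0,0,-0.045,0.22,-0.005,0.087,-56,0,0,-0.045,0.26,-0.005,0.087,-63,0,0,-0.045,0.3,-0.005,0.087,-70,0,0,-0.045,0.34,-0.005,0.087,-77,0,0,-0.045,0.38,-0.005,0.075,-84,0,0,-0.045,0.41,-0.006,0.065]

```text
time_s: 23.85
tcp_pos: [0.6295, 0.1038, 0.2052]
ee_rot: [[0.003, -0.984, 0.177], [0.001, 0.177, 0.984], [-1.0, -0.003, 0.002]]
wrist_force: [1.0, -0.0, -0.2]
gripper_width: 0.917
```

Run:
```python
from h import *
st();plan((0.629,0.0995,.109),183.1)
```

```text
t 23.85 p [0.6295 0.1038 0.2052] h 169.78 F [ 1.  -0.  -0.2] w 79.8 j [ 24.  24.   0.   0. -66. -34.]
rot [-13.32   0.07   0.17] shift [ 0.0962  0.     -0.0044] rows>= 3.0 2.0
```

Request:
move_arm:
  increments: [-7,0,0,0.01,0,-0.002,0.05,-13.3,0,0,0.03,0,-0.002,0.05,-13.3,0,0,0.055,0,-0.002,0.05,-13.3,0,0,0.08,0,-0.002,0.05,-13.3,0,0,0.096,0,-0.002,0.045,-13.3,0,0,0.096,0,-0.002,0.045,-13.3,0,0,0.096,0,-0.002,0.045,-13.3,0,0,0.096,0,-0.002,0.045]

```text
time_s: 24.52
tcp_pos: [0.63, 0.0989, 0.1098]
ee_rot: [[0.004, -0.999, -0.046], [0.001, -0.046, 0.999], [-1.0, -0.004, 0.001]]
wrist_force: [0.6, 0.9, 0.5]
gripper_width: 0.524
```

Run:
```python
from h import *
st();plan((0.629,0.0995,.109),183.1)
im=r.capture('wrist'); cv2.imwrite('pics/w10.png',cv2.resize(im[100:420,180:460,::-1],None,fx=2,fy=2)[:600])
```

```text
t 24.52 p [0.63   0.0989 0.1098] h -177.34 F [0.6 0.9 0.5] w 45.6 j [ 23.  29.  -7.   0. -54. -21.]
rot [-0.44  0.03  0.21] shift [0.0008 0.001  0.0006] rows>= 1.0 1.0
```

View pics/w10.png

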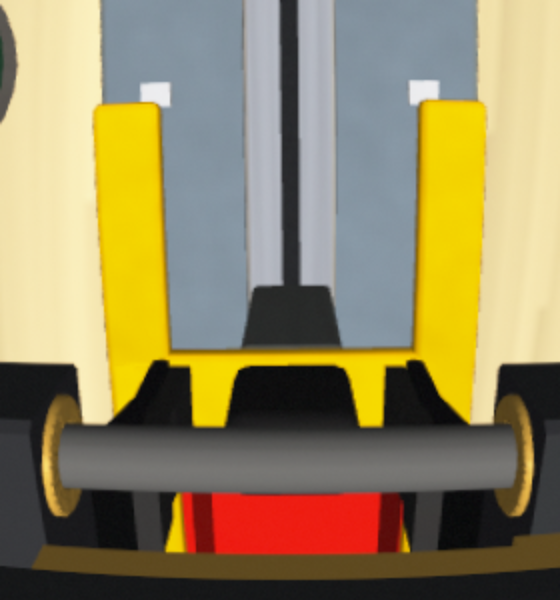

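Request:
move_arm:
  increments: [0,0,0,0,0,0,0.02,0,0,0,0,0,0,0.02,0,0,0,0,0,0,0.02,0,0,0,0,0,0,0.02,0,0,0,0,0,0,0.02,0,0,0,0,0,-0.006,0.02,0,0,0,0,0,-0.02,0.02,0,0,0,0,0,-0.038,0.02,0,0,0,0,0,-0.056,0.02,0,0,0,0,0,-0.075,0.02,0,0,0,0,0,-0.09,0.02,0,0,0,0,0,-0.1,0.02]

```text
time_s: 25.57
tcp_pos: [0.6347, -0.0029, 0.1084]
ee_rot: [[0.004, -0.999, -0.045], [0.0, -0.045, 0.999], [-1.0, -0.004, 0.0]]
wrist_force: [2.9, 2.0, 1.5]
gripper_width: 0.321
```

Run:
```python
from h import *
st();plan((0.633+.056*.075,0.0243-.0749,.109),183.1)
```

```text
t 25.57 p [ 0.6347 -0.0029  0.1084] h -177.41 F [2.9 2.  1.5] w 27.9 j [ 14.  29.  -7.   0. -54. -12.]
rot [-0.51  0.01  0.21] shift [-0.0006 -0.0003 -0.0477] rows>= 2.0 1.0
```

Request:
move_arm:
  increments: [0,0,0,0,-0.001,-0.01,0.02,0,0,0,0,-0.001,-0.022,0.02,0,0,0,0,-0.001,-0.034,0.02,0,0,0,0,-0.001,-0.044,0.02,0,0,0,0,-0.001,-0.05,0.02,0,0,0,0,-0.001,-0.051,0.02]

```text
time_s: 26.07
tcp_pos: [0.6374, -0.0506, 0.1084]
ee_rot: [[0.003, -0.999, -0.045], [0.004, -0.045, 0.999], [-1.0, -0.003, 0.004]]
wrist_force: [0.7, 12.1, 7.2]
gripper_width: 0.32
```

Run:
```python
from h import *
st()
im=r.capture('wrist'); cv2.imwrite('pics/w11.png',cv2.resize(im[100:420,180:460,::-1],None,fx=2,fy=2)[:600])
```

```text
t 26.07 p [ 0.6374 -0.0506  0.1084] h -177.4 F [ 0.7 12.1  7.2] w 27.8 j [ 10.  29.  -6.  -0. -54.  -7.]
```

View pics/w11.png

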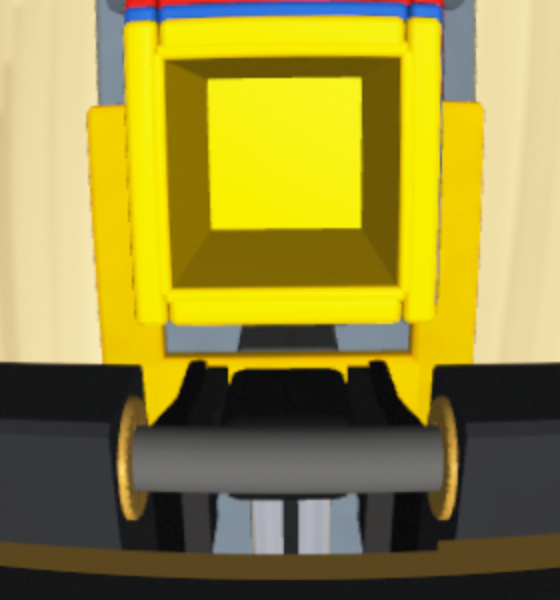

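Request:
move_arm:
  increments: [0,0,0,0,0,0.001,0.087,0,0,0,0,0,0.001,0.087,0,0,0,0,0,0.001,0.087,0,0,0,-0.005,0,0.001,0.087,0,0,0,-0.03,0,0.001,0.087,0,0,0,-0.06,0,0.001,0.08,0,0,0,-0.08,0,-0.005,0.08,0,0,0,-0.08,0,-0.03,0.08,0,0,0,-0.08,0,-0.055,0.08,0,0,0,-0.08,0,-0.06,0.08,0,0,0,-0.08,0,-0.06,0.08]

```text
time_s: 27.03
tcp_pos: [0.6384, -0.1139, 0.1872]
ee_rot: [[-0.002, -0.999, -0.043], [-0.0, -0.043, 0.999], [-1.0, 0.002, 0.0]]
wrist_force: [0.1, -0.1, 0.5]
gripper_width: 0.91
```

Run:
```python
from h import *
st();plan((0.640,-0.1105,.127),183.1)
im=r.capture('wrist'); cv2.imwrite('pics/w12.png',im[:,:,::-1])
```

```text
t 27.03 p [ 0.6384 -0.1139  0.1872] h -177.55 F [ 0.1 -0.1  0.5] w 79.2 j [  4.  26.   1.  -0. -65.  -2.]
rot [-0.65  0.   -0.11] shift [ 0.0601 -0.0018  0.0034] rows>= 2.0 1.0
```

View pics/w12.png

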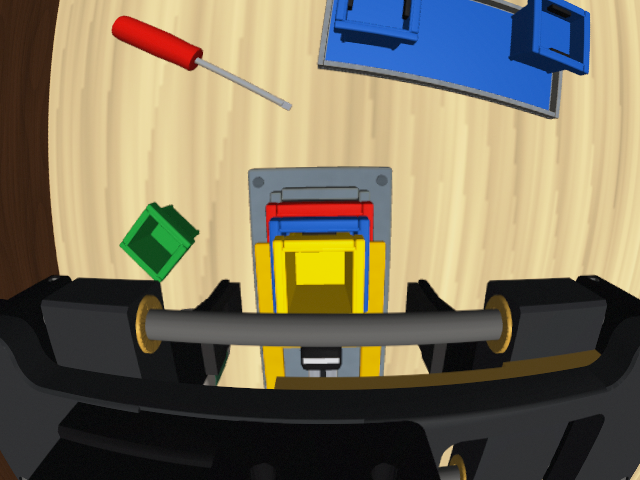

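Request:
move_arm:
  increments: [-0.6,0,0,0.015,-0.0015,0.003,0.075,-0.6,0,0,0.035,-0.0015,0.003,0.075,-0.6,0,0,0.053,-0.0015,0.003,0.075,-0.6,0,0,0.06,-0.0015,0.003,0.075,-0.6,0,0,0.06,-0.0015,0.003,0.04,-0.6,0,0,0.06,-0.0015,0.003,0.04,-0.6,0,0,0.06,-0.0015,0.003,0.04,-0.6,0,0,0.06,-0.0015,0.003,0.04,-0.6,0,0,0.06,-0.0015,0.003,0.04,-0.6,0,0,0.06,-0.0015,0.003,0.04,-0.6,0,0,0.06,-0.0015,0.003,0.04,-0.6,0,0,0.06,-0.0015,0.003,0.04]

```text
time_s: 28.08
tcp_pos: [0.6412, -0.109, 0.129]
ee_rot: [[0.002, -0.998, -0.057], [-0.0, -0.057, 0.998], [-1.0, -0.002, -0.0]]
wrist_force: [-1.3, 2.4, 4.3]
gripper_width: 0.595
```

Run:
```python
from h import *
st()
```

```text
t 28.08 p [ 0.6412 -0.109   0.129 ] h -176.76 F [-1.3  2.4  4.3] w 51.8 j [  5.  29.  -4.   0. -57.  -1.]
```

Request:
move_arm:
  increments: [0,0,0,-0.003,0,0,0.04,0,0,0,-0.006,0,0,0.04,0,0,0,-0.009,0,0,0.04,0,0,0,-0.012,0,0,0.04,0,0,0,-0.015,0,0,0.04,0,0,0,-0.018,0,0,0.04,0,0,0,-0.022,0,0,0.04]

```text
time_s: 28.67
tcp_pos: [0.641, -0.1091, 0.1505]
ee_rot: [[0.001, -0.998, -0.056], [-0.0, -0.056, 0.998], [-1.0, -0.001, -0.0]]
wrist_force: [-0.2, 0.6, -0.8]
gripper_width: 0.593
```

Run:
```python
from h import *
st()
im=r.capture('scene'); cv2.imwrite('pics/s13.png',cv2.resize(im[200:340,230:370,::-1],None,fx=4.2,fy=4.2,interpolation=cv2.INTER_CUBIC))
plan((0.5237,0.313,.225),95.3)
```

```text
t 28.67 p [ 0.641  -0.1091  0.1505] h -176.77 F [-0.2  0.6 -0.8] w 51.6 j [  5.  28.  -2.   0. -60.  -1.]
rot [87.95  0.09  0.15] shift [-0.0739  0.0936  0.4281] rows>= 11.0 13.0
```

View pics/s13.png

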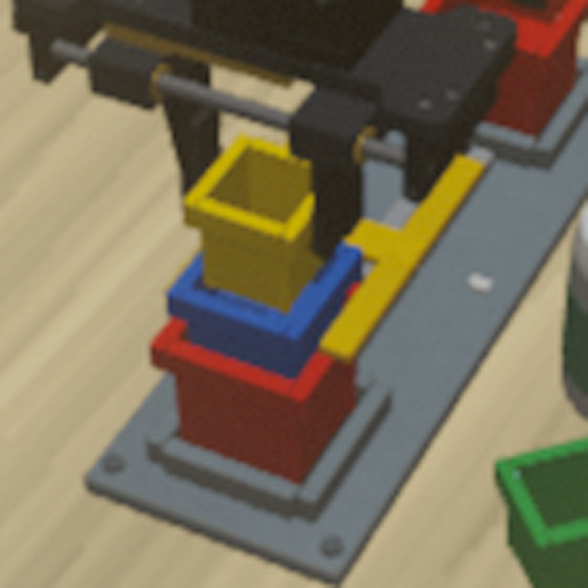

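Request:
move_arm:
  increments: [0,0,0,-0.02,0,0,0.04,4,0,0,-0.05,0,0.005,0.04,11,0,0,-0.07,0.004,0.02,0.04,18,0,0,-0.074,0.012,0.055,0.04,25,0,0,-0.074,0.02,0.093,0.04,32,0,0,-0.074,0.029,0.131,0.04,39,0,0,-0.074,0.037,0.169,0.04,46,0,0,-0.074,0.045,0.207,0.04,53,0,0,-0.074,0.054,0.245,0.04,60,0,0,-0.074,0.062,0.283,0.04,67,0,0,-0.074,0.07,0.321,0.04,74,0,0,-0.074,0.078,0.358,0.04]

```text
time_s: 29.72
tcp_pos: [0.5425, 0.2444, 0.2246]
ee_rot: [[0.001, -0.355, 0.935], [0.001, 0.935, 0.355], [-1.0, 0.0, 0.002]]
wrist_force: [1.3, -0.1, -0.9]
gripper_width: 0.594
```

Run:
```python
from h import *
st();plan((0.5237,0.313,.12),95.3)
```

```text
t 29.72 p [0.5425 0.2444 0.2246] h 110.82 F [ 1.3 -0.1 -0.9] w 51.7 j [  40.   19.   -5.    0.  -66. -109.]
rot [15.52  0.08 -0.03] shift [0.1046 0.0708 0.0066] rows>= 4.0 3.0
```

Request:
move_arm:
  increments: [7,0,0,0,0.034,0.003,0.04,14,0,0,0.01,0.06,0.006,0.04,15.5,0,0,0.035,0.0705,0.0066,0.04,15.5,0,0,0.065,0.0705,0.0066,0.04,15.5,0,0,0.095,0.0705,0.0066,0.04,15.5,0,0,0.105,0.0705,0.0066,0.04,15.5,0,0,0.105,0.0705,0.0066,0.04]

```text
time_s: 30.3
tcp_pos: [0.5225, 0.3095, 0.1161]
ee_rot: [[-0.004, -0.098, 0.995], [-0.004, 0.995, 0.098], [-1.0, -0.004, -0.005]]
wrist_force: [-0.1, -0.8, -1.3]
gripper_width: 0.593
```

Run:
```python
from h import *
st();plan((0.5237,0.313,.043),95.3)
im=r.capture('wrist'); cv2.imwrite('pics/w14.png',im[:,:,::-1])
```

```text
t 30.3 p [0.5225 0.3095 0.1161] h 95.63 F [-0.1 -0.8 -1.3] w 51.6 j [  46.   26.  -11.   -0.  -54. -130.]
rot [ 0.33 -0.28  0.22] shift [0.0731 0.0036 0.0018] rows>= 2.0 1.0
```

View pics/w14.png

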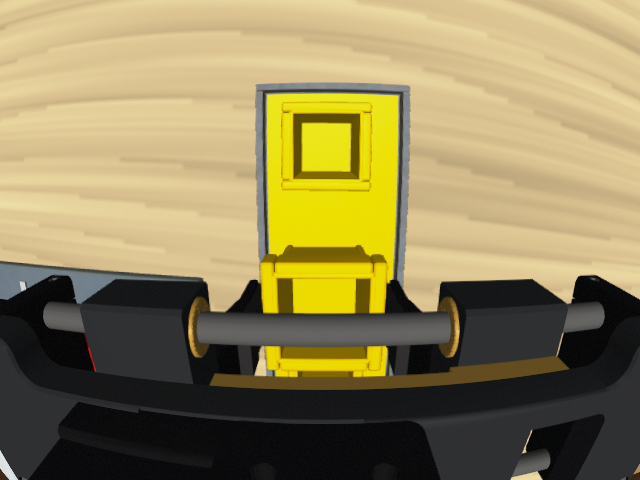

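Request:
move_arm:
  increments: [0,0,0,0.02,0.002,0.001,0.04,0,0,0,0.045,0.002,0.001,0.04,0,0,0,0.065,0.002,0.001,0.04,0,0,0,0.073,0.002,0.001,0.04,0,0,0,0.073,0.002,0.001,0.04,0,0,0,0.073,0.002,0.001,0.08,0,0,0,0.073,0.002,0.001,0.08,0,0,0,0.073,0.002,0.001,0.08,0,0,0,0.055,0.002,0.001,0.08,0,0,0,0.02,0.002,0.001,0.08,0,0,0,-0.02,0.002,0.001,0.087,0,0,0,-0.06,0.002,0.001,0.087]

```text
time_s: 31.35
tcp_pos: [0.5246, 0.3126, 0.1813]
ee_rot: [[0.001, -0.099, 0.995], [0.0, 0.995, 0.099], [-1.0, 0.0, 0.001]]
wrist_force: [0.8, 1.1, 0.0]
gripper_width: 0.962
```

Run:
```python
from h import *
st();plan((0.641,-0.1105,.175),183.2)
```

```text
t 31.35 p [0.5246 0.3126 0.1813] h 95.65 F [0.8 1.1 0. ] w 83.7 j [  46.   23.   -6.    0.  -61. -130.]
rot [-8.755e+01  4.000e-02  3.000e-02] shift [ 0.0063 -0.4325  0.0741] rows>= 11.0 13.0
```

Request:
move_arm:
  increments: [-87.5,0,0,0.005,-0.432,0.074,0.087,-87.5,0,0,0.005,-0.432,0.074,0.087,-87.5,0,0,0.005,-0.432,0.074,0.087,-87.5,0,0,0.005,-0.432,0.074,0.087,-87.5,0,0,0.005,-0.432,0.074,0.087,-87.5,0,0,0.005,-0.432,0.074,0.087,-87.5,0,0,0.005,-0.432,0.074,0.087,-87.5,0,0,0.005,-0.432,0.074,0.087,-87.5,0,0,0.005,-0.432,0.074,0.087,-87.5,0,0,0.005,-0.432,0.074,0.087,-87.5,0,0,0.005,-0.432,0.074,0.087,-87.5,0,0,0.005,-0.432,0.074,0.087]

```text
time_s: 32.35
tcp_pos: [0.6419, -0.1155, 0.1748]
ee_rot: [[0.002, -0.999, 0.047], [-0.001, 0.047, 0.999], [-1.0, -0.003, -0.001]]
wrist_force: [0.8, 0.6, 0.4]
gripper_width: 0.999
```

Run:
```python
from h import *
st();plan((0.641,-0.1105,.105),183.2)
im=r.capture('scene'); cv2.imwrite('pics/s15.png',im[:,:,::-1])
```

```text
t 32.35 p [ 0.6419 -0.1155  0.1748] h 177.33 F [0.8 0.6 0.4] w 86.9 j [  4.  27.  -0.   0. -63.  -7.]
rot [-5.87 -0.07  0.14] shift [0.0698 0.0013 0.0051] rows>= 2.0 1.0
```

View pics/s15.png

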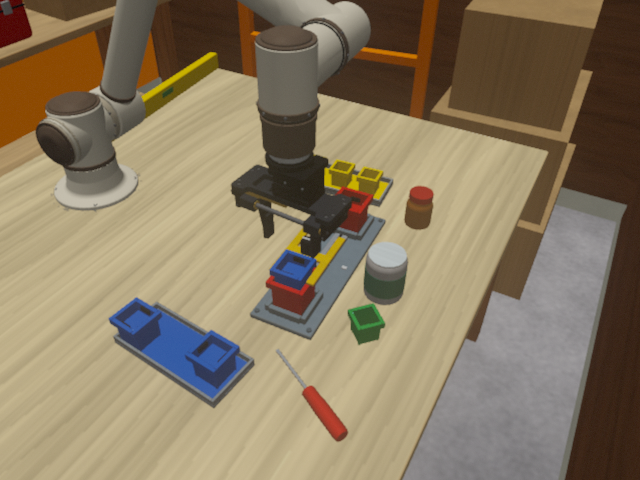

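Request:
move_arm:
  increments: [-5.9,0,0,0,0.001,0.004,0.087,-5.9,0,0,0.015,0.001,0.004,0.087,-5.9,0,0,0.04,0.001,0.004,0.087,-5.9,0,0,0.06,0.001,0.004,0.087,-5.9,0,0,0.0695,0.001,0.004,0.087,-5.9,0,0,0.0695,0.001,0.004,0.05,-5.9,0,0,0.0695,0.001,0.004,0.05,-5.9,0,0,0.0695,0.001,0.004,0.05,-5.9,0,0,0.0695,0.001,0.004,0.05,-5.9,0,0,0.0695,0.001,0.004,0.05,-5.9,0,0,0.0695,0.001,0.004,0.05,-5.9,0,0,0.0695,0.001,0.004,0.05]

```text
time_s: 33.4
tcp_pos: [0.6401, -0.1057, 0.105]
ee_rot: [[0.001, -0.998, -0.056], [0.0, -0.056, 0.998], [-1.0, -0.001, -0.0]]
wrist_force: [-2.1, 1.4, 2.9]
gripper_width: 0.732
```

Run:
```python
from h import *
st()
```

```text
t 33.4 p [ 0.6401 -0.1057  0.105 ] h -176.81 F [-2.1  1.4  2.9] w 63.7 j [  5.  30.  -5.   0. -54.  -2.]
```

Request:
move_arm:
  increments: [0,0,0,0,0,0,0.05,0,0,0,-0.002,0,0,0.05,0,0,0,-0.004,0,0,0.05,0,0,0,-0.006,0,0,0.05,0,0,0,-0.009,0,0,0.05,0,0,0,-0.012,0,0,0.05]

```text
time_s: 33.9
tcp_pos: [0.639, -0.1059, 0.1151]
ee_rot: [[-0.003, -0.998, -0.055], [0.0, -0.055, 0.998], [-1.0, 0.003, 0.0]]
wrist_force: [0.0, 0.1, -1.5]
gripper_width: 0.733
```

Run:
```python
from h import *
st()
im=r.capture('scene'); cv2.imwrite('pics/s16.png',cv2.resize(im[200:340,230:370,::-1],None,fx=4.2,fy=4.2,interpolation=cv2.INTER_CUBIC))
plan((0.525,-0.303,.15),85)
```

```text
t 33.9 p [ 0.639  -0.1059  0.1151] h -176.83 F [ 0.   0.1 -1.5] w 63.8 j [  5.  30.  -5.  -0. -56.  -2.]
rot [ 9.821e+01 -3.000e-02  4.000e-02] shift [-0.0329  0.126  -0.1902] rows>= 6.0 14.0
```

View pics/s16.png

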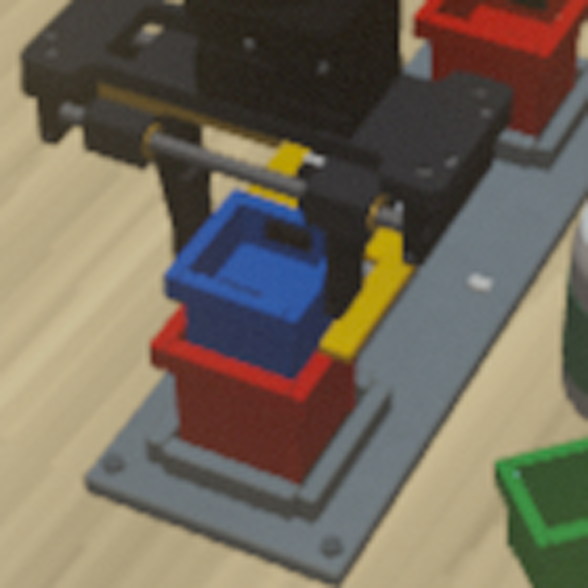

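Request:
move_arm:
  increments: [0,0,0,-0.015,0,0,0.05,0,0,0,-0.045,0,0,0.05,3,0,0,-0.075,0,0,0.05,10,0,0,-0.085,0.008,-0.01,0.05,17,0,0,-0.085,0.02,-0.03,0.05,24,0,0,-0.085,0.034,-0.05,0.05,31,0,0,-0.085,0.05,-0.072,0.05,38,0,0,-0.085,0.065,-0.094,0.05,45,0,0,-0.085,0.08,-0.116,0.05,52,0,0,-0.085,0.094,-0.138,0.05,59,0,0,-0.085,0.108,-0.16,0.05,66,0,0,-0.085,0.122,-0.182,0.05]

```text
time_s: 34.95
tcp_pos: [0.5279, -0.2957, 0.2029]
ee_rot: [[0.002, -0.452, 0.892], [-0.001, 0.892, 0.452], [-1.0, -0.002, 0.001]]
wrist_force: [0.4, -0.4, -0.8]
gripper_width: 0.731
```

Run:
```python
from h import *
st();plan((0.5285,-0.303,.15),85)
```

```text
t 34.95 p [ 0.5279 -0.2957  0.2029] h 116.87 F [ 0.4 -0.4 -0.8] w 63.6 j [-14.  21.  -5.   0. -64. -49.]
rot [31.87  0.11  0.11] shift [ 0.0529 -0.0066 -0.0028] rows>= 2.0 5.0
```

Request:
move_arm:
  increments: [7,0,0,0,-0.0066,-0.003,0.05,14,0,0,0.005,-0.0066,-0.003,0.05,21,0,0,0.02,-0.0066,-0.003,0.05,28,0,0,0.04,-0.0066,-0.003,0.05,31.8,0,0,0.053,-0.0066,-0.003,0.05,31.8,0,0,0.053,-0.0066,-0.003,0.05,31.8,0,0,0.053,-0.0066,-0.003,0.05]

```text
time_s: 35.53
tcp_pos: [0.5288, -0.3019, 0.1489]
ee_rot: [[0.0, 0.078, 0.997], [-0.001, 0.997, -0.078], [-1.0, -0.001, 0.0]]
wrist_force: [0.4, -0.1, -1.0]
gripper_width: 0.732
```

Run:
```python
from h import *
st();plan((0.5285,-0.303,.0575),85)
im=r.capture('wrist'); cv2.imwrite('pics/w17.png',im[:,:,::-1])
im=r.capture('scene'); cv2.imwrite('pics/s17.png',cv2.resize(im[260:410,100:270,::-1],None,fx=4,fy=4)[:600])
```

```text
t 35.53 p [ 0.5288 -0.3019  0.1489] h 85.53 F [ 0.4 -0.1 -1. ] w 63.7 j [-14.  24.  -8.   0. -57. -80.]
rot [0.53 0.01 0.05] shift [ 0.0914 -0.001  -0.0002] rows>= 3.0 1.0
```

View pics/w17.png

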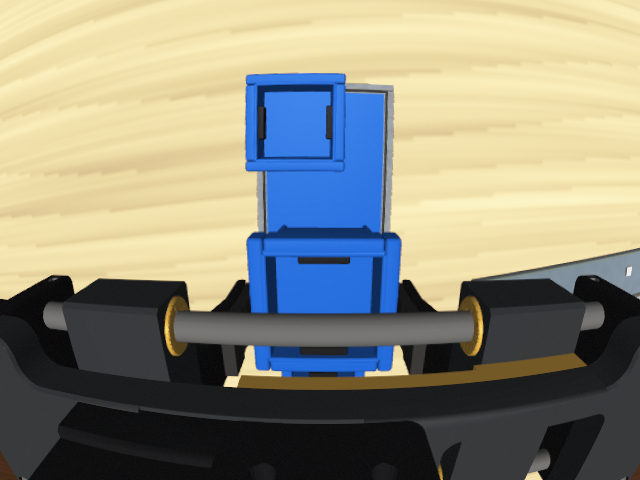

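View pics/s17.png

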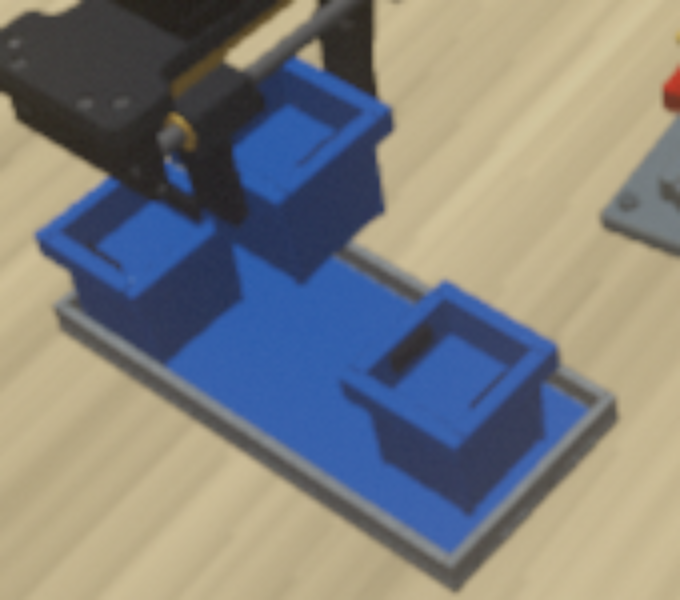

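Run:
```python
from h import *
for uv,z in(((295,121),.065),((295,170),.065),((246,121),.065),((345,121),.065),((324,290),.14),((324,234),.157)): print(uv,wray(uv,z).round(4))
im=r.capture('top')
for b,s,c in blobs(mask(im,'b')):
    print(s,c)
cv2.imwrite('pics/t17.png',cv2.resize(im[190:360,400:540,::-1],None,fx=3.5,fy=3.5))
```

```text
(295, 121) [ 0.4414 -0.3149  0.065 ]
(295, 170) [ 0.4731 -0.3175  0.065 ]
(246, 121) [ 0.4379 -0.3465  0.065 ]
(345, 121) [ 0.4439 -0.2831  0.065 ]
(324, 290) [ 0.5267 -0.3029  0.14  ]
(324, 234) [ 0.4954 -0.3005  0.157 ]
[484 295  29  47 581] [493.99827883 319.46643718]
```

View pics/t17.png

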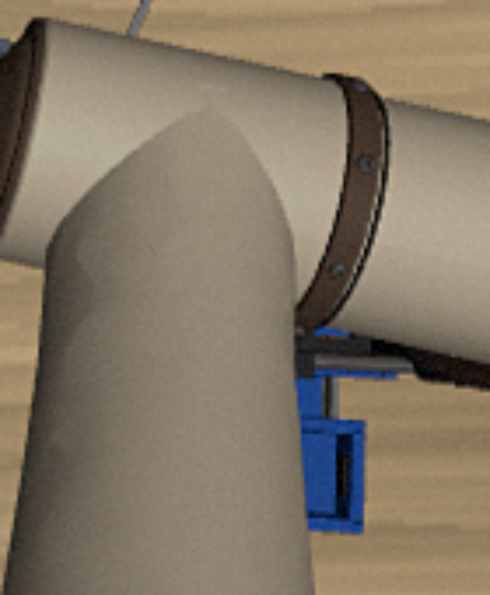

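Request:
move_arm:
  increments: [0.5,0,0,0.02,-0.001,0,0.05,0.5,0,0,0.045,-0.001,0,0.05,0.5,0,0,0.07,-0.001,0,0.05,0.5,0,0,0.085,-0.001,0,0.05,0.5,0,0,0.0914,-0.001,0,0.05,0.5,0,0,0.0914,-0.001,0,0.05,0.5,0,0,0.0914,-0.001,0,0.087,0.5,0,0,0.0914,-0.001,0,0.087,0.5,0,0,0.0914,-0.001,0,0.087,0.5,0,0,0.07,-0.001,0,0.087,0.5,0,0,0.03,-0.001,0,0.087,0.5,0,0,-0.01,-0.001,0,0.087]

```text
time_s: 36.68
tcp_pos: [0.5278, -0.3025, 0.1589]
ee_rot: [[-0.003, 0.089, 0.996], [0.0, 0.996, -0.089], [-1.0, 0.0, -0.003]]
wrist_force: [1.5, 0.1, -0.1]
gripper_width: 0.988
```

Run:
```python
from h import *
st();plan((0.6375,-0.05,.2),183.1)
```

```text
t 36.68 p [ 0.5278 -0.3025  0.1589] h 84.9 F [ 1.5  0.1 -0.1] w 86.0 j [-15.  24.  -8.   0. -59. -81.]
rot [-98.2   -0.1   -0.14] shift [-0.0413  0.2613  0.0867] rows>= 7.0 14.0
```

Now to park the fork.

Request:
move_arm:
  increments: [-7,0,0,-0.03,0,0,0.087,-14,0,0,-0.042,0.02,0.006,0.087,-21,0,0,-0.042,0.045,0.015,0.087,-28,0,0,-0.042,0.07,0.023,0.087,-35,0,0,-0.042,0.1,0.033,0.087,-42,0,0,-0.042,0.13,0.043,0.08,-49,0,0,-0.042,0.16,0.053,0.07,-56,0,0,-0.042,0.185,0.061,0.06,-63,0,0,-0.042,0.21,0.07,0.05,-70,0,0,-0.042,0.235,0.078,0.05,-77,0,0,-0.042,0.255,0.085,0.05,-84,0,0,-0.042,0.2613,0.0867,0.05]

```text
time_s: 37.68
tcp_pos: [0.6396, -0.0473, 0.201]
ee_rot: [[0.002, -0.983, 0.184], [0.0, 0.184, 0.983], [-1.0, -0.002, 0.001]]
wrist_force: [0.4, -0.5, -0.3]
gripper_width: 0.604
```

Run:
```python
from h import *
st();plan((0.6375,-0.05,.109),183.1)
```

```text
t 37.68 p [ 0.6396 -0.0473  0.201 ] h 169.41 F [ 0.4 -0.5 -0.3] w 52.6 j [ 10.  25.   0.   0. -65. -21.]
rot [-13.69   0.03   0.14] shift [ 0.092   0.0018 -0.0031] rows>= 3.0 2.0
```

Request:
move_arm:
  increments: [-7,0,0,0.01,0.002,-0.002,0.05,-13.7,0,0,0.03,0.002,-0.002,0.05,-13.7,0,0,0.055,0.002,-0.002,0.05,-13.7,0,0,0.08,0.002,-0.002,0.05,-13.7,0,0,0.092,0.002,-0.002,0.05,-13.7,0,0,0.092,0.002,-0.002,0.05,-13.7,0,0,0.092,0.002,-0.002,0.02,-13.7,0,0,0.092,0.002,-0.002,0.02,-13.7,0,0,0.092,0.002,-0.002,0.02,-13.7,0,0,0.092,0.002,-0.002,0.02,-13.7,0,0,0.092,0.002,-0.002,0.02,-13.7,0,0,0.092,0.002,-0.002,0.02]

```text
time_s: 38.68
tcp_pos: [0.6375, -0.0514, 0.1098]
ee_rot: [[0.004, -0.999, -0.046], [-0.0, -0.046, 0.999], [-1.0, -0.004, -0.0]]
wrist_force: [2.0, 0.3, 2.8]
gripper_width: 0.318
```

Run:
```python
from h import *
st()
im=r.capture('wrist'); cv2.imwrite('pics/w18.png',cv2.resize(im[100:420,180:460,::-1],None,fx=2,fy=2)[:600])
```

```text
t 38.68 p [ 0.6375 -0.0514  0.1098] h -177.35 F [2.  0.3 2.8] w 27.7 j [ 10.  29.  -7.   0. -54.  -7.]
```

View pics/w18.png

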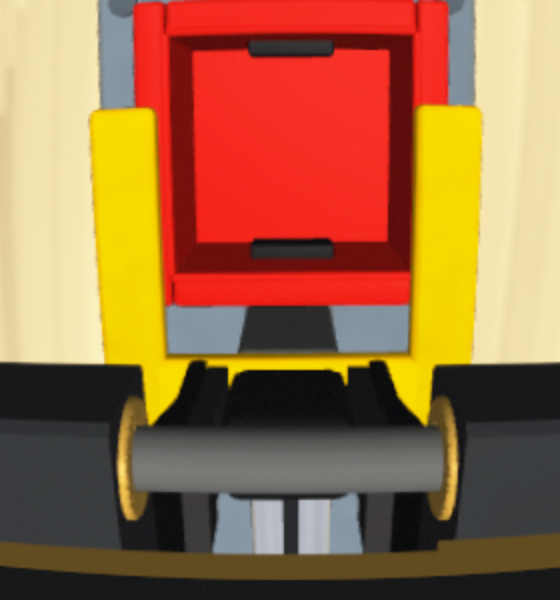

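Request:
move_arm:
  increments: [0,0,0,0,0,0.005,0.02,0,0,0,0,0,0.015,0.02,0,0,0,0,0,0.03,0.02,0,0,0,0,0,0.045,0.02,0,0,0,0,0,0.06,0.02,0,0,0,0,0,0.07,0.02,0,0,0,0,0,0.075,0.02,0,0,0,0,0,0.075,0.02,0,0,0,0,0,0.075,0.02]

```text
time_s: 39.48
tcp_pos: [0.6332, 0.0252, 0.1098]
ee_rot: [[0.003, -0.999, -0.047], [0.001, -0.047, 0.999], [-1.0, -0.003, 0.001]]
wrist_force: [1.3, 2.1, 6.7]
gripper_width: 0.321
```

Run:
```python
from h import *
st()
im=r.capture('wrist'); cv2.imwrite('pics/w19.png',cv2.resize(im[100:420,180:460,::-1],None,fx=2,fy=2)[:600])
```

```text
t 39.48 p [0.6332 0.0252 0.1098] h -177.31 F [1.3 2.1 6.7] w 28.0 j [ 17.  29.  -7.  -0. -54. -14.]
```

View pics/w19.png

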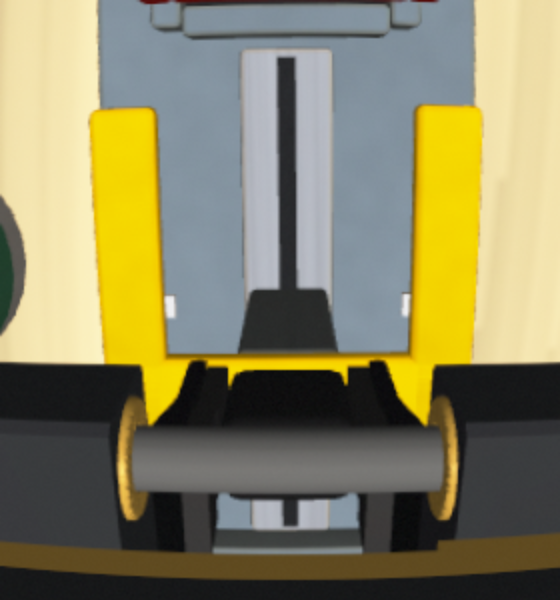

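Request:
move_arm:
  increments: [0,0,0,0,0,0,0.06,0,0,0,0,0,0,0.06,0,0,0,0,0,0,0.06,0,0,0,0,0,0,0.06,0,0,0,-0.01,0,0,0.06,0,0,0,-0.03,0,0,0.06,0,0,0,-0.06,0,0,0.06,0,0,0,-0.1,0,0,0.06,0,0,0,-0.13,0.03,0,0.06,0,0,0,-0.13,0.07,0,0.06,0,0,0,-0.13,0.11,0,0.06,0,0,0,-0.13,0.15,0,0.06]

```text
time_s: 40.53
tcp_pos: [0.4808, 0.0162, 0.2389]
ee_rot: [[0.001, -0.999, -0.044], [0.001, -0.044, 0.999], [-1.0, -0.001, 0.001]]
wrist_force: [-0.8, 1.0, 1.0]
gripper_width: 0.691
```

Request:
move_arm:
  increments: [0,0,0,0,0.04,0,0.06,0,0,0,0,0.08,0,0.06,0,0,0,0,0.08,0,0.06]

```text
time_s: 40.78
tcp_pos: [0.3951, 0.0111, 0.238]
ee_rot: [[-0.004, -0.999, -0.045], [0.001, -0.045, 0.999], [-1.0, 0.004, 0.001]]
wrist_force: [-0.1, -0.4, -0.3]
gripper_width: 0.69
```

Run:
```python
from h import *
st()
im=r.capture('top'); cv2.imwrite('pics/top20.png',im[:,:,::-1])
im=r.capture('scene'); cv2.imwrite('pics/s20.png',im[:,:,::-1])
```

```text
t 40.78 p [0.3951 0.0111 0.238 ] h -177.43 F [-0.1 -0.4 -0.3] w 60.0 j [ 25.  -1. -28.  -0. -64. -23.]
```

View pics/top20.png

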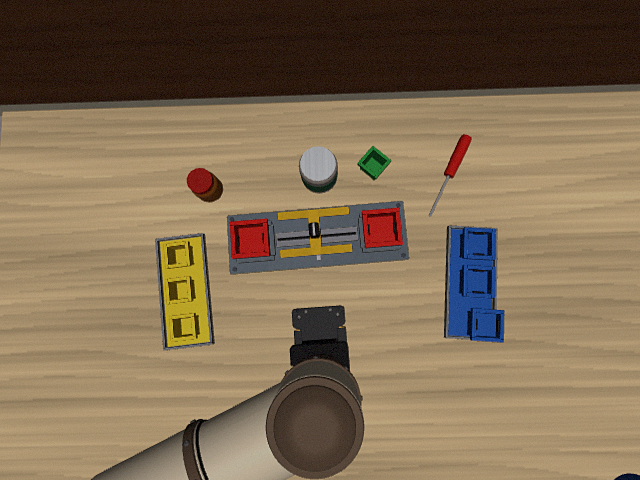

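View pics/s20.png

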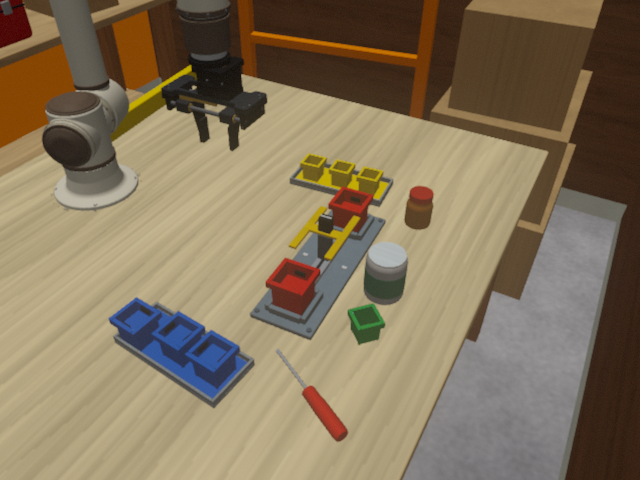

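Run:
```python
from h import *
S=np.array([.6325,.0243]);ex=np.array([.9984,.0559]);ey=np.array([-.0559,.9984])
for f in('top0','top20'):
    im=cv2.cvtColor(cv2.imread(f'pics/{f}.png'),cv2.COLOR_BGR2RGB)
    for b,s,c in blobs(mask(im,'y')):
        if 270<c[0]<370 and 200<c[1]<270:
            v,u=np.where(b); p=(ray('top',np.c_[u,v],.0945)-S)
            print(f,c.round(1),'stand x',(p@ex).mean().round(4),'y range',np.percentile(p@ey,[1,99]).round(4),'mid',np.percentile(p@ey,[1,99]).mean().round(4))
    g=cv2.cvtColor(im,cv2.COLOR_RGB2HSV); w=cv2.inRange(g,(0,0,170),(179,60,255)); w[:200]=0;w[280:]=0;w[:,:280]=0;w[:,360:]=0
    for b,s,c in blobs(w,5):
        print(' white',c.round(1),s[4],[( (ray('top',c,z)-S)@np.c_[ex,ey]).round(4).tolist() for z in(.012,.1285)])
im=cv2.imread('pics/top20.png'); cv2.imwrite('pics/t20z.png',cv2.resize(im[190:290,220:420],None,fx=4,fy=4,interpolation=cv2.INTER_CUBIC))
im=cv2.cvtColor(im,cv2.COLOR_BGR2RGB)
T=np.array([.525,-.303]);tx=np.array([.9962,-.0872]);ty=np.array([.0872,.9962])
im2=im.copy(); 
c=np.array([487,325.]); p=ray('top',c,.065)[0]-T; print('near blue', (p@tx).round(3),(p@ty).round(3))
```

```text
top0 [320.4 212.8] stand x 0.0357 y range [-0.0828  0.0553] mid -0.0138
top0 [323.1 248.4] stand x -0.0361 y range [-0.0827  0.0557] mid -0.0135
top20 [312.7 213.4] stand x 0.0357 y range [-0.0673  0.071 ] mid 0.0018
top20 [315.5 249. ] stand x -0.0361 y range [-0.0671  0.0706] mid 0.0017
 white [313.4 229.3] 16 [[[0.0159, 0.0055]], [[-0.0015, 0.0016]]]
near blue -0.086 -0.018
```

View pics/t20z.png

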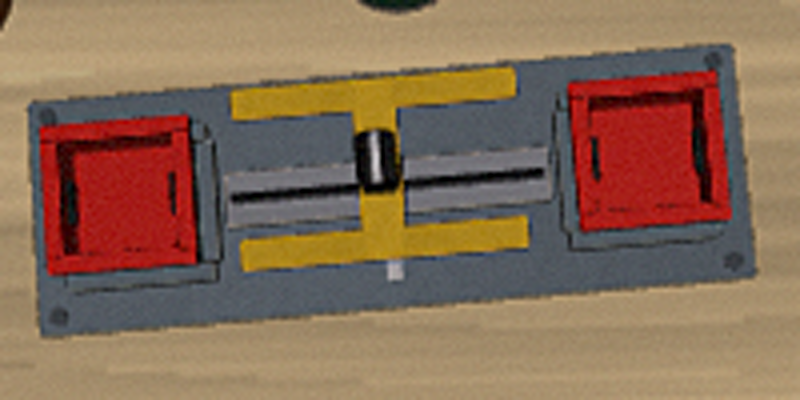

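Run:
```python
from h import *
im=r.capture('scene'); cv2.imwrite('pics/s21.png',cv2.resize(im[290:410,100:260,::-1],None,fx=5,fy=5,interpolation=cv2.INTER_CUBIC))
im=r.capture('top'); a=im[220:360,420:520]; b=im[220:360,140:240]; cv2.imwrite('pics/t21.png',cv2.resize(np.hstack([b,a])[:,:,::-1],None,fx=4,fy=4,interpolation=cv2.INTER_CUBIC))
for col,z,w,T,a in(('y',.055,.052,(.5237,.313),5.3),('b',.065,.064,(.525,-.303),-5)):
    pass
st()
```

```text
t 40.98 p [0.4035 0.0132 0.2391] h -177.4 F [-0.3  0.1  0.1] w 60.4 j [ 25.  -1. -27.   0. -63. -23.]
```

View pics/s21.png

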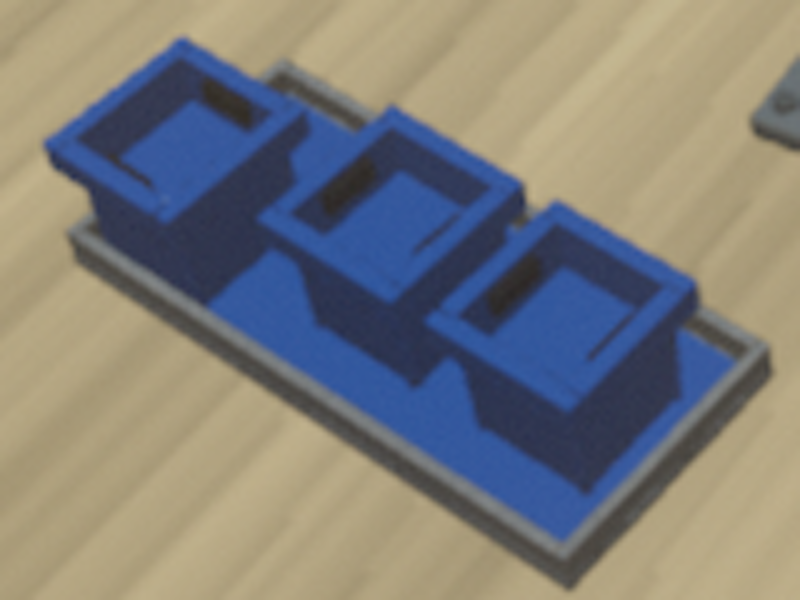

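View pics/t21.png

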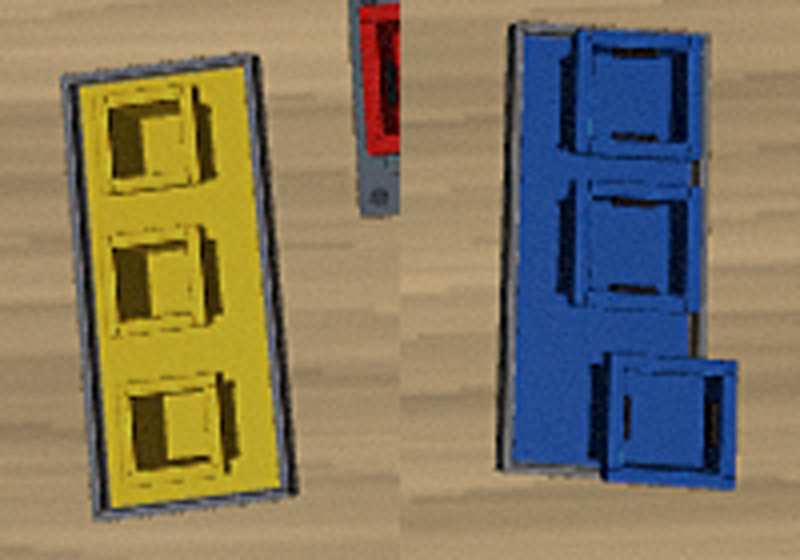

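The three yellow tubs, both red tubs and the fork (about 1.7 mm from midway) are good. The near blue tub at (487,325) was knocked against the outer wall after I placed it. Plenty of time is left, so I'll put it back in the row properly.

Run:
```python
from h import *
plan((0.440,-0.314,.15),85)
```

```text
rot [9.76e+01 1.10e-01 6.00e-02] shift [ 0.089  -0.0214 -0.3286] rows>= 9.0 14.0
```

Request:
move_arm:
  increments: [97.6,0,0,0.05,-0.0214,-0.3286,0.087,97.6,0,0,0.05,-0.0214,-0.3286,0.087,97.6,0,0,0.05,-0.0214,-0.3286,0.087,97.6,0,0,0.05,-0.0214,-0.3286,0.087,97.6,0,0,0.05,-0.0214,-0.3286,0.087,97.6,0,0,0.05,-0.0214,-0.3286,0.087,97.6,0,0,0.05,-0.0214,-0.3286,0.087,97.6,0,0,0.05,-0.0214,-0.3286,0.087,97.6,0,0,0.05,-0.0214,-0.3286,0.087,97.6,0,0,0.05,-0.0214,-0.3286,0.087,97.6,0,0,0.05,-0.0214,-0.3286,0.087,97.6,0,0,0.05,-0.0214,-0.3286,0.087]

```text
time_s: 41.98
tcp_pos: [0.4397, -0.3158, 0.1869]
ee_rot: [[-0.002, -0.108, 0.994], [0.001, 0.994, 0.108], [-1.0, 0.001, -0.002]]
wrist_force: [0.2, -0.8, 0.0]
gripper_width: 1.001
```

Run:
```python
from h import *
plan((0.440,-0.314,.15),85)
```

```text
rot [11.18 -0.11 -0.03] shift [0.0369 0.0018 0.0005] rows>= 1.0 2.0
```

Request:
move_arm:
  increments: [6,0,0,0.01,0.002,0,0.087,11.2,0,0,0.02,0.002,0,0.087,11.2,0,0,0.02,0.002,0,0.087,11.2,0,0,0.02,0.002,0,0.087]

```text
time_s: 42.32
tcp_pos: [0.4391, -0.313, 0.1672]
ee_rot: [[-0.002, 0.077, 0.997], [0.0, 0.997, -0.077], [-1.0, 0.0, -0.002]]
wrist_force: [0.1, 0.2, 0.6]
gripper_width: 0.995
```

Run:
```python
from h import *
st()
im=r.capture('wrist'); cv2.imwrite('pics/w22.png',im[:,:,::-1])
plan((0.440,-0.314,.05),85)
```

```text
t 42.32 p [ 0.4391 -0.313   0.1672] h 85.56 F [0.1 0.2 0.6] w 86.6 j [-18.  17. -17.   0. -56. -76.]
rot [ 0.56 -0.05  0.01] shift [ 0.1179 -0.0009  0.0008] rows>= 3.0 1.0
```

View pics/w22.png

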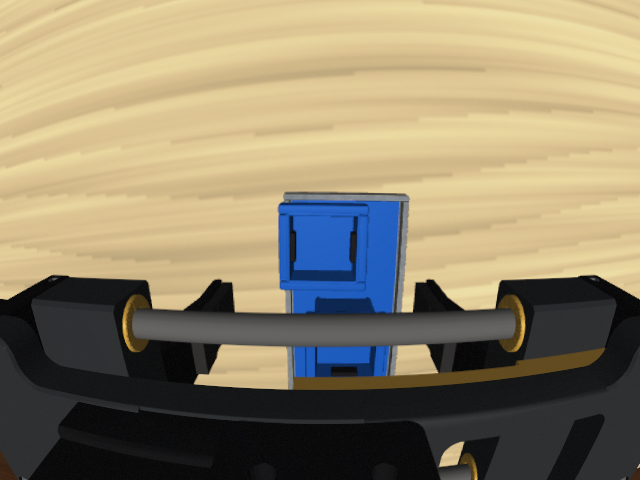

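Request:
move_arm:
  increments: [0.5,0,0,0.03,-0.001,0.001,0.087,0.5,0,0,0.06,-0.001,0.001,0.087,0.5,0,0,0.09,-0.001,0.001,0.087,0.5,0,0,0.11,-0.001,0.001,0.087,0.5,0,0,0.118,-0.001,0.001,0.08,0.5,0,0,0.118,-0.001,0.001,0.05,0.5,0,0,0.118,-0.001,0.001,0.05,0.5,0,0,0.118,-0.001,0.001,0.05,0.5,0,0,0.118,-0.001,0.001,0.05,0.5,0,0,0.118,-0.001,0.001,0.05,0.5,0,0,0.118,-0.001,0.001,0.05,0.5,0,0,0.118,-0.001,0.001,0.05]

```text
time_s: 43.37
tcp_pos: [0.441, -0.314, 0.0519]
ee_rot: [[0.003, 0.087, 0.996], [-0.002, 0.996, -0.087], [-1.0, -0.001, 0.004]]
wrist_force: [1.0, 0.5, 7.3]
gripper_width: 0.731
```

Run:
```python
from h import *
st()
plan((0.450,-0.2965,.06),85)
```

```text
t 43.37 p [ 0.441  -0.314   0.0519] h 84.99 F [1.  0.5 7.3] w 63.6 j [-18.  25. -24.   0. -40. -77.]
rot [-0.01  0.21  0.08] shift [-0.0081  0.0182  0.0075] rows>= 1.0 1.0
```

Request:
move_arm:
  increments: [0,0,0,-0.006,0,0,0.05,0,0,0,-0.014,0,0,0.05,0,0,0,-0.014,0.006,0.002,0.05,0,0,0,-0.014,0.012,0.004,0.05,0,0,0,-0.014,0.018,0.006,0.05,0,0,0,-0.014,0.018,0.006,0.05,0,0,0,-0.008,0.018,0.006,0.05,0,0,0,-0.003,0.018,0.006,0.05,0,0,0,-0.002,0.018,0.006,0.05]

```text
time_s: 44.12
tcp_pos: [0.4469, -0.2957, 0.0518]
ee_rot: [[-0.001, 0.088, 0.996], [0.001, 0.996, -0.088], [-1.0, 0.0, -0.001]]
wrist_force: [-1.0, 3.9, 10.8]
gripper_width: 0.731
```

Run:
```python
from h import *
st()
```

```text
t 44.12 p [ 0.4469 -0.2957  0.0518] h 84.97 F [-1.   3.9 10.8] w 63.6 j [-16.  25. -25.  -0. -40. -79.]
```

On the floor. I'll release and clear away.

Request:
move_arm:
  increments: [0,0,0,0,0,0,0.087,0,0,0,0,0,0,0.087,0,0,0,0,0,0,0.087,0,0,0,0,0,0,0.087,0,0,0,-0.015,0,0,0.087,0,0,0,-0.045,0,0,0.087,0,0,0,-0.085,0,0,0.087,0,0,0,-0.125,0,0,0.087,0,0,0,-0.165,0,0,0.087,0,0,0,-0.18,0.035,0,0.087,0,0,0,-0.18,0.075,-0.02,0.087,0,0,0,-0.18,0.115,-0.03,0.087]

```text
time_s: 45.12
tcp_pos: [0.4273, -0.1808, 0.2332]
ee_rot: [[0.003, 0.091, 0.996], [0.0, 0.996, -0.091], [-1.0, 0.0, 0.003]]
wrist_force: [0.7, -0.1, -0.2]
gripper_width: 0.999
```

Request:
move_arm:
  increments: [0,0,0,0,0.04,0,0.087,0,0,0,0,0.08,0,0.087,0,0,0,0,0.12,0,0.087,0,0,0,0,0.16,0,0.087,0,0,0,0,0.2,0,0.087,0,0,0,0,0.2,0,0.087,0,0,0,0,0.2,0,0.087]

```text
time_s: 45.7
tcp_pos: [0.4454, 0.0197, 0.2321]
ee_rot: [[-0.0, 0.084, 0.996], [-0.0, 0.996, -0.084], [-1.0, -0.0, -0.0]]
wrist_force: [-0.4, -0.2, -0.7]
gripper_width: 0.999
```

Run:
```python
from h import *
st()
im=r.capture('top'); cv2.imwrite('pics/top23.png',im[:,:,::-1])
im=r.capture('scene'); cv2.imwrite('pics/s23.png',im[:,:,::-1])
```

```text
t 45.7 p [0.4454 0.0197 0.2321] h 85.19 F [-0.4 -0.2 -0.7] w 87.0 j [  24.    4.  -23.   -0.  -63. -118.]
```

View pics/top23.png

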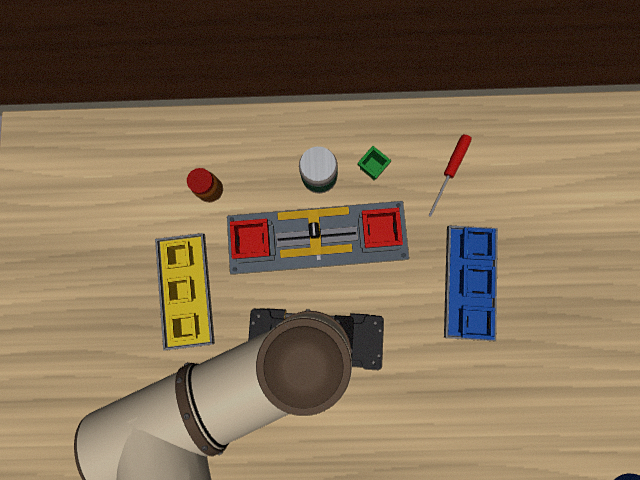

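View pics/s23.png

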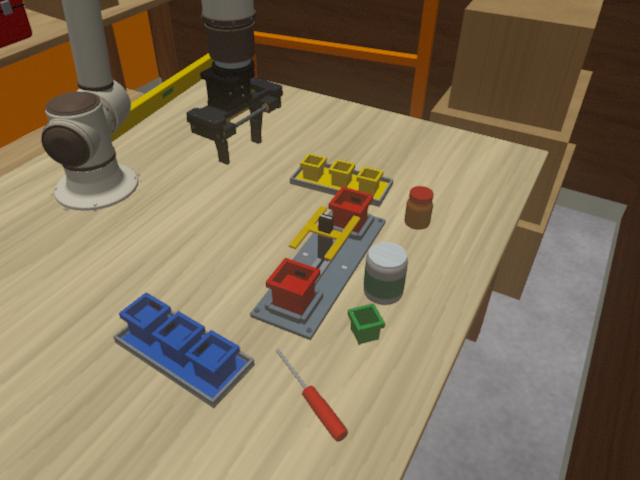

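The last pictures show three blue tubs in a row (478,244–320), three yellow tubs in a row (180,255–325), both red tubs in their cradles, the fork midway and the bystanders unmoved. The arm is clear, so I'm handing in.

```bash
python3 -c "
from station import r
print(r.finish_job())"
```

```text
the job is handed in; nothing more can be done
None
```

I handed the job in at about 46 s on the robot's clock. The three blue and three yellow tubs stand in their trays, and the red tubs stayed in their cradles throughout. The hand-in itself gave no verdict.

- **Done:** I placed the two loose tubs first. For each nest I pushed the fork to its end stop, where the push force rose to about 5 N on the left and 12 N on the right. Then I pulled the yellow tub, then the blue one, while the red tub stayed down.
- **Final pictures:** Each tray has its three tubs side by side and looking upright, judged by eye. The paint can, jar, screwdriver and green look-alike looked unmoved, and the arm was clear of everything.
- **Fork:** It measured about 1.7 mm from midway in the top view. It began about 14 mm off the marks, so my first push to the left stop ran longer than I expected.
- **Mended:** The loose blue tub I placed first was later found knocked about 19 mm towards the tray wall. It was still inside the limits, but I regripped it and set it back in the row.
- **Disagreed:** The wrist and top cameras differed by about 3 mm in x on the stand and about 4 mm on that knocked tub. The grips tolerated both.

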